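# Hang the check weight on the scale's snap hook

### The job

Check weight for the hanging scale: pull the brass weight out of its blue sheath by its steel eye, seat its round body in the black saddles of the cradle and let go of it. Then take it again by its brass body, push the bar of its eye down against the red sprung gate of the scale's snap hook until the bar is inside and the gate has shut above it, and leave the weight hanging still from the hook, eye up. Leave the stapler, the stamp and the two small loose weights where they are.

Things in the scene. Friction and masses are not known exactly. Their poses are not given: they have to be found in the camera images.
- check_weight: Check weight, about 0.3 kg: brass cylinder 24 mm diameter, 64 mm long, with a flat steel eye on one end. Origin: middle of the cylinder, on its axis. +x runs along the axis to the eye, z is square to the flat of the eye. At the start the cylinder is in the sheath; only its neck (12 mm thick, x=32 to 44 mm) and its eye stick out, the eye level, 26 mm above the worktop.
- eye (a point): Middle of the hole of the check weight's eye (weight x=64 mm). The eye is a rectangular frame 34 mm wide (y; straight parallel sides), 8 mm thick (z), from weight x=44 to 84 mm; its hole is 24 mm long (x=52 to 76) and 22 mm wide.
- eye_bar (a point): Middle of the eye's outermost cross bar (weight x=80 mm): round, 8 mm thick, along the weight's y. This bar goes into the hook.
- sheath: Blue sheath, fixed: tunnel 72 mm long (x), 44 wide, 46 high on a grey foot 84 x 60 x 4 mm. Origin: centre of its underside. Its mouth faces its -x side, +x is closed; channel 28 mm wide, 27 high, its floor 14 mm above the worktop. The weight comes out straight along the sheath's -x; its cylinder is clear of the mouth after 65 to 70 mm of pull.
- cradle: Cradle, fixed: grey plate 76 (x) x 50 x 7 mm with two black saddles, concave on top (radius 13.5 mm), each 9 mm long, at x=-24.5 and +24.5 mm (40 mm free between them for fingers); trough along x. Origin: centre of its underside. Saddle tops 31 mm above the worktop. The weight may lie either way round, its eye sticking out beyond one end.
- cradle_seat (a point): Where the middle of the weight's cylinder lies when seated in the cradle: 36 mm above the worktop, midway between the saddles.
- hook_stand: Stand of the hanging scale, fixed: grey foot 115 x 100 x 12 mm, aluminium column 44 mm wide, x=22 to 50 mm, display head on it, 74 mm wide, z=218 to 262 mm, front at x=20. Origin: on the worktop under the hook, which points to its -x. The hook is a steel bar 8 mm thick in the plane y=0; its mouth opens upward between nose and column and is closed by the red gate.
- hook_nose (a point): Rounded top of the hook's upright nose: stand x=-24, y=0, z=208 mm. The nose (8 mm thick) stands upright from z=162. It must pass up through the eye's hole, the weight held level, eye pointing to the stand's +x, brass body outside the nose (-x side).
- hook_floor (a point): Top of the hook's level floor, inside the hook (stand x=-8, y=0, z=154 mm), where the eye's bar comes to lie. The room inside, under the gate, runs from x=-20 (inner face of the nose) to +13 mm and is about 43 mm deep.
- hook_guard (a point): Middle between the two guard rod loops (6 mm rod) beside the hook, stand x=-51, y=0, z=174 mm. The loops stand at y=+27 and -27 mm, z=157 to 191, and reach from the column out to x=-51. The 34 mm wide eye passes between them, but not with fingers on its sides.
- hook_gate (a joint): Red sprung gate: bar 6 mm thick, hinged near the column at stand x=16, z=200 mm, its free end next to the nose. 0 rad: shut (level). Grows as the free end is pushed down into the hook, up to 1.2 rad; cannot open upward. Starts to give at 1 N on the free end, 2 to 4 N to open.
- gate_tip (a point): Centre of the rounded free end of the red gate, 32 mm from its hinge (stand x=-16, z=200 mm when shut). A bar pushed down close along the nose's inner side slips past it at 0.75 to 0.9 rad, 20 to 25 mm below the shut gate; the gate springs shut once the bar is 30 mm or more below it.
- stapler: Black stapler 34 x 146 x 47 mm, loose bystander. Origin: centre of its underside.
- stamp: Rubber stamp with black knob and brown foot, 30 x 52 x 78 mm, loose bystander. Origin: centre of its underside.
- weight_large: Knobbed brass weight without eye, 30 mm diameter, 40 mm high, loose bystander. Origin: centre of its underside.
- weight_small: Knobbed brass weight without eye, 24 mm diameter, 32 mm high, loose bystander. Origin: centre of its underside.
Not all that is in view belongs to the job. Several things have the shape of the sheath; the one meant has the colours described above.

How it is judged:
On the way, in this order (a step that is already met when the one before it is completed fails the run):
1. the weight is pulled out of the sheath (distance between check_weight and sheath above 0.085 m), for 0.1 s.
2. the weight's body lies seated in the cradle's saddles, level, and the fingers have let go of it (x of check_weight in the frame of cradle between -0.018 and 0.018 m and y of check_weight in the frame of cradle between -0.006 and 0.006 m and z of check_weight in the frame of cradle between 0.028 and 0.042 m and angle between the x axis of check_weight and the x axis of cradle, either way round below 0.15 rad and contact force between check_weight and the fingers below 0.1 N and linear speed of check_weight below 0.03 m/s), for 0.2 s.
3. the bar of the eye pushes the red gate down into the hook (value of joint hook_gate above 0.4 rad and distance between eye_bar and gate_tip below 0.02 m).
4. the eye's bar is inside the hook and the gate has shut above it (x of eye_bar in the frame of hook_stand between -0.022 and 0.016 m and y of eye_bar in the frame of hook_stand between -0.014 and 0.014 m and z of eye_bar in the frame of hook_stand between 0.15 and 0.188 m and value of joint hook_gate below 0.12 rad), for 0.1 s.
At the end, for the whole second after the job is handed in: The weight hangs still from the snap hook, eye up, its axis within 0.3 rad of vertical, the eye's bar inside the hook under the shut gate (gate within 0.12 rad of shut), its load on the hook, slower than 0.05 m/s and 0.6 rad/s (all of step 4 and angle between check_weight's own x axis and vertical below 0.3 rad and contact force between check_weight and the fingers below 0.1 N and linear speed of check_weight below 0.05 m/s and angular speed of check_weight below 0.6 rad/s and contact force between check_weight and hook_stand above 1 N); the robot touches nothing.
It fails at once if the stapler is moved by more than 30 mm (distance of stapler from where it was at the start of the episode above 0.03 m).
It fails at once if the stamp is moved by more than 30 mm (distance of stamp from where it was at the start of the episode above 0.03 m).
It fails at once if the weight large is moved by more than 30 mm (distance of weight_large from where it was at the start of the episode above 0.03 m).
It fails at once if the weight small is moved by more than 30 mm (distance of weight_small from where it was at the start of the episode above 0.03 m).
It fails at once if the weight falls off the worktop (height (world z) of check_weight below -0.03 m).
It also fails if it takes over 72 s, if anything falls off the work surface, if the arm or the gripper's body presses on something with over 40 N, if the wrist force passes 120 N, or if a joint passes its speed limit or range.

### The arm

A 6-joint arm with a two-finger parallel gripper is mounted at the origin on a cart in front of the work surface, level with it; the furniture and walls round the work are solid. World frame = base frame: x ahead of the robot, y to its left, z up, the work surface at z = 0. Lengths are in m, angles in rad, forces in N, time in s.
With the tool pointing down it reaches from about 0.35 to 0.775 m from the base axis. Payload 7.3 kg.
Tool frame: the origin (TCP) lies on the centre line of the jaws, within the pads' length; the fingertips stand 11 mm ahead of it and the grasp point (between the pads) lies 8 mm behind it; z points along the fingers, y is the direction in which the jaws open and shut (so a half turn about z gives the same grasp; the last joint's range is limited). The gripper opens to 92 mm and grips with 3 to 60 N. Pads are 19 mm wide; open, the fingers measure 130 mm over their backs; the gripper's body (75 mm by 190 mm) begins 47 mm behind the grasp point.
Start: joints at [-1.311, 0.342, 1.524, -0, 1.275, -0.146], TCP at [0.207, -0.482, 0.211] pointing down, gripper open.
Joint ranges: [-2.53, 2.53], [-0.77, 2.02], [0.04, 2.7], [-1, 4.14], [0.28, 2.66], [-3.11, 3.11]. Speed limits (rad/s): [2.57, 2.57, 3.14, 3.14, 3.14, 3.14].

### API

Orientations are given as [roll, pitch, yaw] about the fixed x, y, z axes, in that order (R = Rz(yaw) Ry(pitch) Rx(roll)).
In Python, from cell import robot gives the robot as it stands.
- The arm moves only by the tool jog_arm, never from a script. Its argument "deltas" is one flat list of numbers, 6 for each row, row after row: the shift along the world's x, y, z in units of 0.1 m (1.0 is 0.1 m), then the turn, a rotation vector about the world's x, y, z in units of 90 degrees (1.0 is 90 degrees). A call has 1 to 5 rows; each row is the pose to reach, as a shift and turn from the pose commanded when the call began; what a row does not reach only later rows make up. A row lasts 1/12 s, in which the tool goes at most 41.7 mm and 7.16 degrees, less where a joint would pass 70% of its speed; a pose out of reach is approached as far as the arm can. A call with a number of a shift or a turn outside -1 to 1 is refused whole. A call with a gripper value outside its range is refused whole. "claw" is the opening, from 0 (shut) to 1 (fully open), set as the call begins (left out, the last holds). The fingers move at their own pace and stop on an object; "newtons" is the grip in N (left out, the last holds). Time passes only in rows, so rows that repeat a pose let the fingers close. It gives the time, the measured TCP pose, the force and the opening at its end, in the units of the state.
- robot.observe(): the state, without advancing time (a new reading comes with each control period).
- robot.read_camera(name): name is "scene" or "top" or "wrist"; returns the picture (420x560x3 uint8, red, green, blue); there is no depth.
- robot.camera_params(name): a dict with "fx", "fy", "cx", "cy" (pixels), "k1" (the pictures are not rectified: a ray, as slopes to the right and down, at radius r is drawn at 1 + k1 r^2 times it, then the intrinsics apply), "R" (3x3) and "t" (3): a world point X has camera coordinates R X + t. Camera axes: x right, y down, z forward; pixel columns grow to the right and rows downward; lengths in m; the calibration is good to about 2 mm. A picture is of the moment at which its call begins: read the wrist's pose just before it. camera_params takes no time and is no camera call; for the wrist camera it gives the pose at the moment of the call.
- robot.hand_in(): hands the job in, once; it reports no verdict.
The state is a dict: "time": time; "qpos": joint angles; "qvel": joint speeds; "joint_efforts": joint torques, N m; "tool_pos": TCP position; "tool_rot": TCP orientation; "contact_force": force on the tool from outside, world axes, zero at the start; "torque": the same for the moment, N m; "opening": finger opening in m.
Only numpy, scipy, OpenCV 4.12 (cv2) and the standard library are available. Lean on these libraries where they do the work, as an engineer would, in place of code of your own. Each camera call takes 0.05 s, during which the arm holds its last target. There are 200 camera calls.

## Working session

There is one attempt and no reset: what is moved stays moved. The work goes in short steps, Python scripts to look and compute and a tool call to move; the robot and the scene stay as the last step left them, time stands still between calls to the robot, and variables do not carry over. Pictures are saved under pics/ and viewed, about 8 in all and at most 12, crops included, and the job is handed in when it is done.

Besides the shell and the picture viewer there is one more tool, called as a command line: name --argument value ..., lists and objects as JSON in quotes. jog_arm: Moves the arm, as the interface text tells. Its arguments: {"type":"object","properties":{"deltas":{"type":"array","items":{"type":"number"}},"claw":{"type":"number"},"newtons":{"type":"number"}},"required":["deltas"]}

```bash
mkdir -p pics; cat > h.py <<'E'
import numpy as np, cv2
from cell import robot
def snap(n,f,crop=None,s=1):
    p=robot.camera_params(n); im=robot.read_camera(n)[:,:,::-1].copy()
    cv2.imwrite(f'pics/{f}_raw.png',im); np.save(f'pics/{f}.npy',p,allow_pickle=True)
    return im,p
def und(p,uv):
    K=np.array([[p['fx'],0,p['cx']],[0,p['fy'],p['cy']],[0,0,1]])
    return cv2.undistortPoints(np.array([[uv]],float),K,np.array([p['k1'],0,0,0,0.]))[0,0]
def und(p,uv):
    d=np.array([(uv[0]-p['cx'])/p['fx'],(uv[1]-p['cy'])/p['fy']]); u=d.copy()
    for _ in range(30): u=d/(1+p['k1']*(u@u))
    return u
def ray(p,uv):
    R=np.array(p['R']);t=np.array(p['t']);d=R.T@np.append(und(p,uv),1)
    return -R.T@t, d/np.linalg.norm(d)
def atz(p,uv,z):
    o,d=ray(p,uv); return o+d*(z-o[2])/d[2]
def tri(obs):
    A=np.zeros((3,3));b=np.zeros(3);L=[]
    for p,uv in obs:
        o,d=ray(p,uv);M=np.eye(3)-np.outer(d,d);A+=M;b+=M@o;L.append((M,o))
    X=np.linalg.solve(A,b);return X,[np.linalg.norm(M@(X-o)) for M,o in L]
def proj(p,X):
    c=np.array(p['R'])@X+np.array(p['t']);u=c[:2]/c[2];u=u*(1+p['k1']*(u@u))
    return np.array([p['fx']*u[0]+p['cx'],p['fy']*u[1]+p['cy']])
def load(f): return np.load(f'pics/{f}.npy',allow_pickle=True).item()
E
python3 - <<'E'
from h import *
print(robot.observe())
for n in('scene','top'):
    im,p=snap(n,n+'0'); print(n,p)
    cv2.imwrite(f'pics/{n}0_v.png',cv2.resize(im,(800,600),interpolation=cv2.INTER_CUBIC))
E
```

```text
{'time': 0.0, 'qpos': array([-1.31102395e+00,  3.42743101e-01,  1.52501952e+00, -4.68751622e-05,
        1.27538105e+00, -1.46013311e-01]), 'qvel': array([ 4.56931103e-04,  7.43863962e-04,  1.01334115e-04, -1.90594354e-04,
       -3.07434315e-05, -9.56209853e-04]), 'joint_efforts': array([ 1.36759852e-03, -4.31240237e+01, -2.44217795e+01,  7.19327736e-02,
        5.60179283e-02, -1.36784188e-04]), 'tool_pos': array([ 0.20712746, -0.48194627,  0.21013353]), 'tool_rot': array([-3.14005162e+00, -1.81319103e-04,  4.05799231e-01]), 'contact_force': array([-0.57418129, -0.31037626,  0.05817379]), 'torque': array([ 0.00110469, -0.01019748,  0.003021  ]), 'opening': 0.09161446830754488}
scene {'fx': 519.0873309836954, 'fy': 519.0873309836954, 'cx': 272.4486953515407, 'cy': 209.96347337897336, 'k1': -0.13718489538490716, 'R': array([[ 8.94806954e-01, -4.46452457e-01,  8.48210441e-04],
       [-2.65155858e-01, -5.32967963e-01, -8.03515726e-01],
       [ 3.59183639e-01,  7.18766551e-01, -5.95282924e-01]]), 't': array([-0.55441086,  0.27109768,  1.21918662])}
top {'fx': 391.83882683449514, 'fy': 391.83882683449514, 'cx': 285.3892278035387, 'cy': 209.52542669629386, 'k1': -0.07967154653783093, 'R': array([[ 0.00219093, -0.9999862 ,  0.0047745 ],
       [-0.99137732, -0.00279757, -0.13100831],
       [ 0.13101986, -0.0044463 , -0.99136977]]), 't': array([-0.03461418,  0.61687188,  1.03547606])}
```

View pics/scene0_v.png

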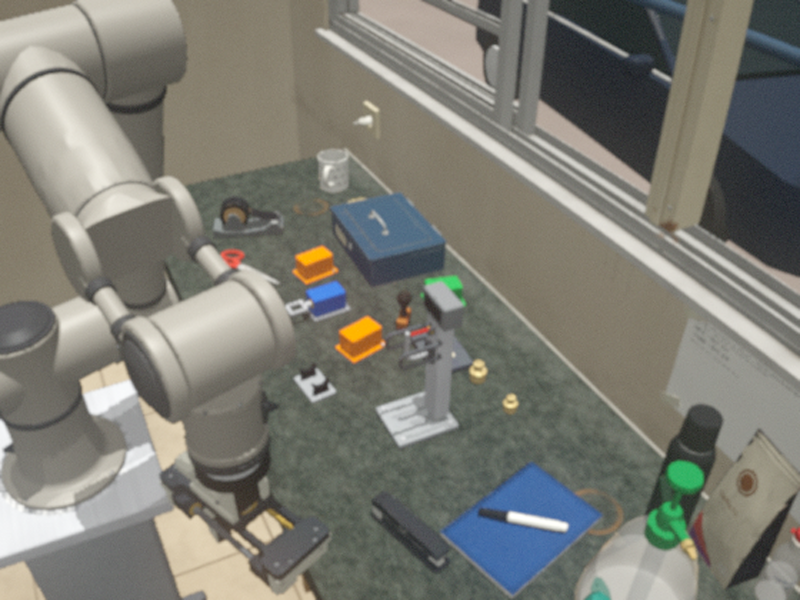

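View pics/top0_v.png

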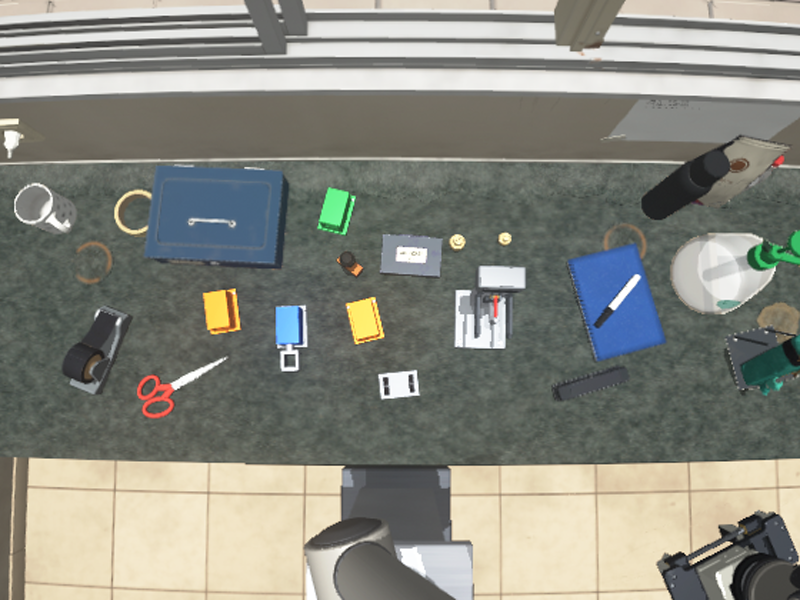

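```bash
python3 - <<'E'
import cv2
a=cv2.imread('pics/top0_raw.png')[165:295,180:380]
cv2.imwrite('pics/topc.png',cv2.resize(a,None,fx=4,fy=4,interpolation=cv2.INTER_CUBIC))
a=cv2.imread('pics/scene0_raw.png')[180:320,190:340]
cv2.imwrite('pics/scenec.png',cv2.resize(a,None,fx=4,fy=4,interpolation=cv2.INTER_CUBIC))
E
```

```text
(no output)
```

View pics/topc.png

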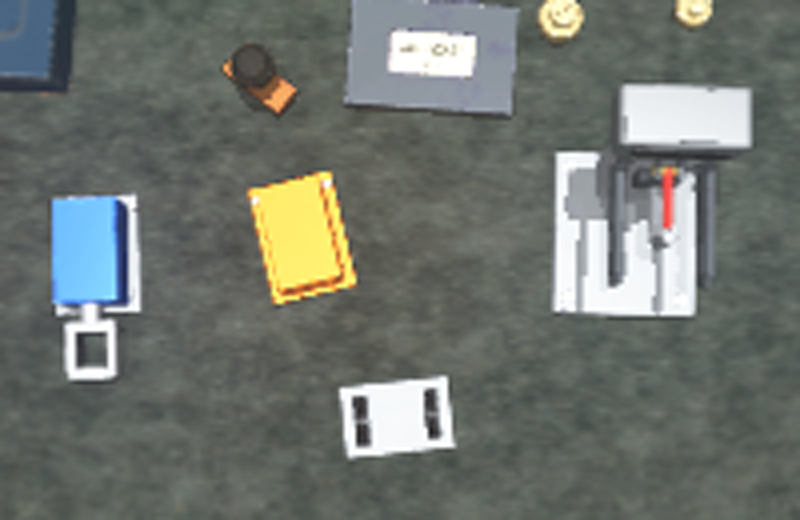

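View pics/scenec.png

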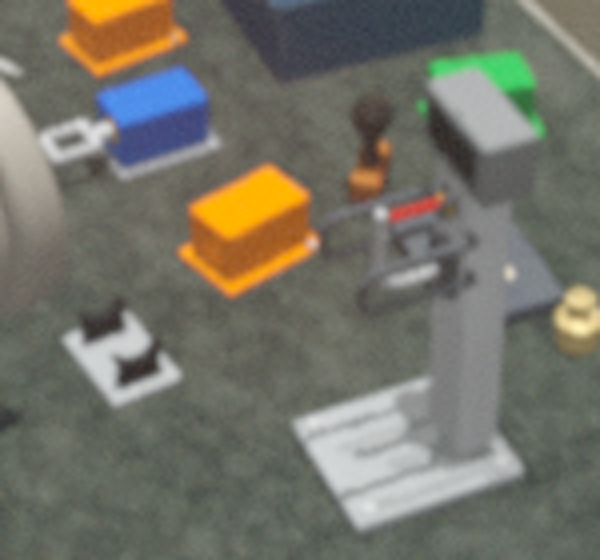

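```bash
python3 - <<'E'
from h import *
T=load('top0');S=load('scene0')
t=lambda x,y:((x+.5)/4-.5+180,(y+.5)/4-.5+165)
s=lambda x,y:((x+.5)/4-.5+190,(y+.5)/4-.5+180)
np.set_printoptions(precision=4,suppress=True)
print('eye hole',tri([(T,t(91,350)),(S,s(70,139))]), atz(T,t(91,350),.026))
for q in[(65,318),(117,320),(116,381),(65,379)]:print(' eyecorner',atz(T,t(*q),.030))
for q in[(52,198),(118,196),(122,303),(54,305)]:print(' sheath top',atz(T,t(*q),.05))
for q in[(340,387),(446,377),(455,447),(347,458)]:print(' cradle',atz(T,t(*q),.007))
print('saddles',atz(T,t(361,421),.029),atz(T,t(432,413),.029))
print('sad tri',tri([(T,t(361,421)),(S,s(103,322))]),tri([(T,t(432,413)),(S,s(138,364))]))
print('nose',tri([(T,t(662,240)),(S,s(381,212))]),atz(T,t(662,240),.208))
print('gate mid',tri([(T,t(668,200)),(S,s(413,208))]),atz(T,t(669,225),.2),atz(T,t(668,172),.2))
for q in[(555,152),(697,317),(553,315)]:print(' foot',atz(T,t(*q),.012))
for q in[(622,86),(750,87),(752,149),(616,147)]:print(' head',atz(T,t(*q),.262))
for q in[(617,283),(708,283)]:print(' guard ends',atz(T,t(*q),.19))
E
```

```text
eye hole (array([0.5009, 0.1947, 0.0268]), [np.float64(0.001047175592220384), np.float64(0.001047175592220359)]) [0.4999 0.1953 0.026 ]
 eyecorner [0.5216 0.213  0.03  ]
 eyecorner [0.5204 0.177  0.03  ]
 eyecorner [0.4788 0.1767 0.03  ]
 eyecorner [0.4799 0.2118 0.03  ]
 sheath top [0.6024 0.2199 0.05  ]
 sheath top [0.6039 0.1747 0.05  ]
 sheath top [0.5311 0.1701 0.05  ]
 sheath top [0.5295 0.2163 0.05  ]
 cradle [0.4754 0.0244 0.007 ]
 cradle [ 0.4825 -0.0495  0.007 ]
 cradle [ 0.4342 -0.0558  0.007 ]
 cradle [0.4265 0.0191 0.007 ]
saddles [0.4524 0.0088 0.029 ] [ 0.458  -0.0396  0.029 ]
sad tri (array([0.453 , 0.009 , 0.0155]), [np.float64(0.0009361936819887698), np.float64(0.0009361936819886971)]) (array([ 0.4584, -0.0399,  0.0163]), [np.float64(0.0007122877228976468), np.float64(0.0007122877228976065)])
nose (array([ 0.5626, -0.1722,  0.2015]), [np.float64(0.0021232248764972545), np.float64(0.002123224876497363)]) [ 0.56   -0.1704  0.208 ]
gate mid (array([ 0.5841, -0.1756,  0.1996]), [np.float64(0.00020996315470793602), np.float64(0.0002099631547080411)]) [ 0.5696 -0.1759  0.2   ] [ 0.6008 -0.1759  0.2   ]
 foot [ 0.6407 -0.1265  0.012 ]
 foot [ 0.5243 -0.2251  0.012 ]
 foot [ 0.5257 -0.1241  0.012 ]
 head [ 0.6399 -0.1413  0.262 ]
 head [ 0.6397 -0.2121  0.262 ]
 head [ 0.6051 -0.2123  0.262 ]
 head [ 0.606  -0.1375  0.262 ]
 guard ends [ 0.5364 -0.1463  0.19  ]
 guard ends [ 0.5364 -0.2     0.19  ]
```

jog_arm --deltas '[0.42, 0.97, 0, 0, 0, -0.037, 0.42, 0.97, 0, 0, 0, -0.037, 0.42, 0.97, 0, 0, 0, -0.037]' --claw 1

```text
time: 0.35
tool_pos: [0.2498, -0.3818, 0.2101]
tool_rot: [-3.138, -0.001, 0.348]
contact_force: [0.3, -0.2, 0.3]
opening: 0.0918
```

jog_arm --deltas '[0.42, 0.97, 0, 0, 0, -0.037, 0.42, 0.97, 0, 0, 0, -0.037, 0.42, 0.97, 0, 0, 0, -0.037]'

```text
time: 0.6
tool_pos: [0.2916, -0.2846, 0.2105]
tool_rot: [-3.139, -0.0, 0.29]
contact_force: [-0.2, 0.0, 0.3]
opening: 0.0919
```

jog_arm --deltas '[0.42, 0.97, 0, 0, 0, -0.037, 0.42, 0.97, 0, 0, 0, -0.037, 0.42, 0.97, 0, 0, 0, -0.037]'

```text
time: 0.85
tool_pos: [0.3335, -0.1879, 0.2107]
tool_rot: [-3.14, -0.0, 0.232]
contact_force: [0.5, -0.7, -0.5]
opening: 0.0921
```

jog_arm --deltas '[0.42, 0.97, 0, 0, 0, -0.037, 0.42, 0.97, 0, 0, 0, -0.037, 0.42, 0.97, 0, 0, 0, -0.037]'

```text
time: 1.1
tool_pos: [0.3757, -0.0911, 0.2108]
tool_rot: [-3.141, -0.0, 0.174]
contact_force: [-0.0, 1.1, 0.9]
opening: 0.0917
```

jog_arm --deltas '[0.42, 0.97, 0, 0, 0, -0.037, 0.42, 0.97, 0, 0, 0, -0.037, 0.42, 0.97, 0, 0, 0, -0.037]'

```text
time: 1.35
tool_pos: [0.4179, 0.0059, 0.2107]
tool_rot: [-3.141, -0.0, 0.117]
contact_force: [0.4, -0.5, -0.3]
opening: 0.0921
```

jog_arm --deltas '[0.42, 0.97, 0, 0, 0, -0.037, 0.42, 0.97, 0, 0, 0, -0.037, 0.42, 0.97, 0, 0, 0, -0.037]'

```text
time: 1.6
tool_pos: [0.46, 0.1031, 0.2106]
tool_rot: [-3.141, -0.0, 0.059]
contact_force: [-0.1, -0.8, -0.1]
opening: 0.0919
```

jog_arm --deltas '[0.41, 0.95, 0, 0, 0, -0.037, 0.41, 0.95, 0, 0, 0, -0.037, 0.41, 0.95, 0, 0, 0, -0.037, 0.41, 0.95, 0, 0, 0, -0.037]'

```text
time: 1.93
tool_pos: [0.501, 0.1983, 0.2099]
tool_rot: [-3.141, 0.0, 0.003]
contact_force: [-0.9, -0.2, 0.5]
opening: 0.0919
```

```bash
python3 - <<'E'
from h import *
print(robot.observe())
im,p=snap('wrist','w1')
cv2.imwrite('pics/w1_v.png',cv2.resize(im,(800,600),interpolation=cv2.INTER_CUBIC))
print(proj(p,np.array([.5,.195,.026]))/.7)
E
```

```text
{'time': 1.9333, 'qpos': array([2.33921006e-01, 3.68048399e-01, 1.48759681e+00, 1.02876646e-03,
       1.28615904e+00, 1.80159888e+00]), 'qvel': array([-0.05975347, -0.0408338 ,  0.07213179, -0.02963459,  0.00430382,
       -0.0540841 ]), 'joint_efforts': array([  1.34339936, -43.81404161, -25.53103924,   0.20869119,
        -0.04530383,   0.48191518]), 'tool_pos': array([0.5009846 , 0.19825419, 0.20992106]), 'tool_rot': array([-3.14067996e+00,  4.31980066e-04,  2.82966231e-03]), 'contact_force': array([-0.86975073, -0.24538278,  0.48800149]), 'torque': array([-0.00994679,  0.03377981,  0.02115686]), 'opening': 0.09193112579940205}
[396.39026414 270.51840781]
```

View pics/w1_v.png

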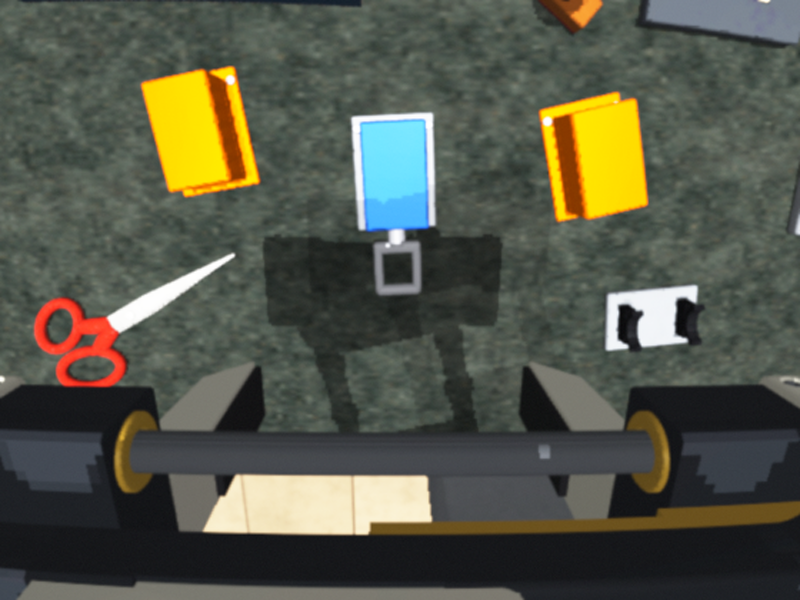

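```bash
python3 - <<'E'
from h import *
np.set_printoptions(precision=4,suppress=True)
p=load('w1');T=load('top0')
v=lambda x,y:((x+.5)*.7-.5,(y+.5)*.7-.5)
t=lambda x,y:((x+.5)/4-.5+180,(y+.5)/4-.5+165)
for q in[(375,243),(420,241),(421,293),(377,295),(398,268)]:print('eye',atz(p,v(*q),.03))
for q in[(360,120),(427,118),(433,229),(359,231)]:print('sheath',atz(p,v(*q),.05))
for q in[(351,117),(433,113),(435,226)]:print('sfoot',atz(p,v(*q),.004))
for q in[(606,293),(697,286),(703,342),(608,350)]:print('cradle',atz(p,v(*q),.007))
print(tri([(p,v(398,268)),(T,t(91,350))]),tri([(p,v(629,328)),(T,t(361,421))]),tri([(p,v(690,321)),(T,t(432,413))]))
E
```

```text
eye [0.5214 0.2108 0.03  ]
eye [0.523  0.1783 0.03  ]
eye [0.484  0.1768 0.03  ]
eye [0.4823 0.2095 0.03  ]
eye [0.503 0.194 0.03 ]
sheath [0.6045 0.2193 0.05  ]
sheath [0.6058 0.1763 0.05  ]
sheath [0.5345 0.1708 0.05  ]
sheath [0.5329 0.2209 0.05  ]
sfoot [0.6098 0.2287 0.004 ]
sfoot [0.6128 0.169  0.004 ]
sfoot [0.5304 0.1654 0.004 ]
cradle [0.4784 0.0262 0.007 ]
cradle [ 0.4848 -0.0498  0.007 ]
cradle [ 0.436  -0.0646  0.007 ]
cradle [0.4291 0.0178 0.007 ]
(array([0.5007, 0.1948, 0.0237]), [np.float64(0.001194305516891633), np.float64(0.0011943055168915924)]) (array([0.4525, 0.009 , 0.0189]), [np.float64(0.0003232523093668578), np.float64(0.0003232523093668014)]) (array([ 0.4586, -0.04  ,  0.0206]), [np.float64(0.0008217846319715703), np.float64(0.0008217846319716489)])
```

jog_arm --deltas '[0, -0.035, -0.3, 0, 0, 0.025, 0, -0.035, -0.6, 0, 0, 0.025, 0, -0.035, -0.95, 0, 0, 0.025]' --claw 0.7

```text
time: 2.23
tool_pos: [0.5005, 0.19, 0.1159]
tool_rot: [3.142, -0.003, 0.038]
contact_force: [0.9, -0.2, -0.5]
opening: 0.0765
```

jog_arm --deltas '[0, 0, -0.3, 0, 0, 0, 0, 0, -0.6, 0, 0, 0, 0, 0, -0.85, 0, 0, 0, 0, 0, -0.95, 0, 0, 0, 0, 0, -0.95, 0, 0, 0]'

```text
time: 2.65
tool_pos: [0.4983, 0.1897, 0.0188]
tool_rot: [3.14, 0.005, 0.037]
contact_force: [-0.4, -0.9, 0.3]
opening: 0.0642
```

jog_arm --deltas '[0, 0, 0, 0, 0, 0, 0, 0, 0, 0, 0, 0, 0, 0, 0, 0, 0, 0, 0, 0, 0, 0, 0, 0, 0, 0, 0, 0, 0, 0]' --claw 0 --newtons 40

```text
time: 3.07
tool_pos: [0.5008, 0.1913, 0.0219]
tool_rot: [-3.141, -0.002, 0.038]
contact_force: [0.9, 0.0, -0.1]
opening: 0.0355
```

jog_arm --deltas '[0, 0, 0, 0, 0, 0, 0, 0, 0, 0, 0, 0, 0, 0, 0, 0, 0, 0]'

```text
time: 3.32
tool_pos: [0.5003, 0.1912, 0.021]
tool_rot: [3.142, -0.0, 0.038]
contact_force: [-0.2, 0.5, 0.1]
opening: 0.0156
```

```bash
python3 - <<'E'
from h import *
print(robot.observe()['opening'])
im,p=snap('wrist','w2')
im2,p2=snap('scene','s2'); 
a=cv2.resize(im,(400,300)); b=cv2.resize(im2[180:270,150:270],(400,300),interpolation=cv2.INTER_CUBIC)
im3,_=snap('top','t2'); c=cv2.resize(im3[190:280,160:280],(400,300),interpolation=cv2.INTER_CUBIC)
a2=cv2.resize(im[150:360,140:420],(400,300))
cv2.imwrite('pics/m2.png',np.vstack([np.hstack([a,a2]),np.hstack([b,c])]))
E
```

```text
0.015557364054519945
```

View pics/m2.png

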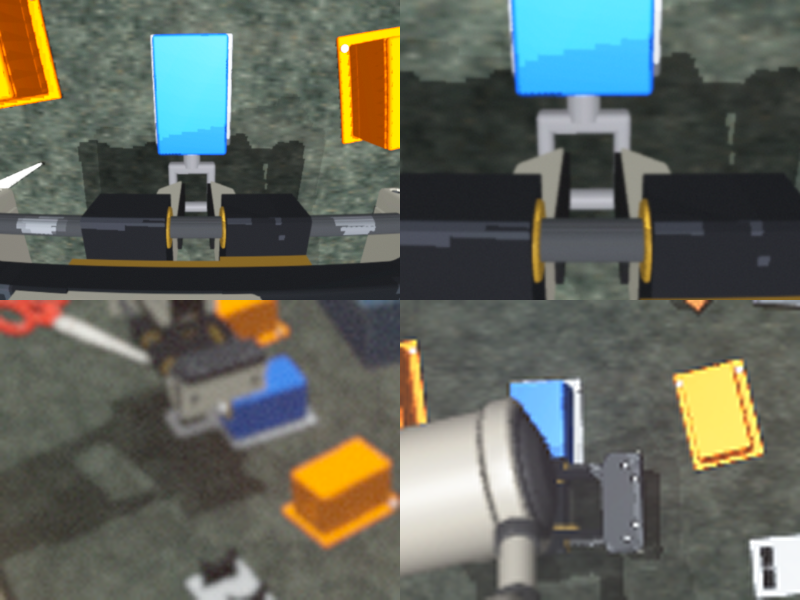

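```bash
python3 - <<'E'
from h import *
from scipy.spatial.transform import Rotation as Ro
np.set_printoptions(precision=4,suppress=True)
o=robot.observe();p=load('w2')
R=Ro.from_euler('xyz',o['tool_rot']).as_matrix();P=o['tool_pos']
for y in(.0078,-.0078):
  for x in(.0095,-.0095):
    for z in(.011,-.008):
      print(x,y,z,(proj(p,P+R@[x,y,z])-[140,150])/.7)
d=np.array([np.cos(.04),np.sin(.04),0]);n=np.array([-d[1],d[0],0])
E=np.array([.501,.1945,.026])
for z in(.004,-.022):
  for a,b in((.02,.017),(.02,-.017),(-.012,.011),(-.012,-.011),(-.02,.017)):print('eye',z,(proj(p,E+a*d+b*n+[0,0,z])-[140,150])/.7)
E
```

```text
0.0095 0.0078 0.011 [211.4307 126.2797]
0.0095 0.0078 -0.008 [213.4277 144.8808]
-0.0095 0.0078 0.011 [210.8301 169.3066]
-0.0095 0.0078 -0.008 [212.6927 191.4664]
0.0095 -0.0078 0.011 [172.5477 126.2547]
0.0095 -0.0078 -0.008 [170.6211 144.853 ]
-0.0095 -0.0078 0.011 [173.0663 169.2817]
-0.0095 -0.0078 -0.008 [171.2631 191.439 ]
eye 0.004 [134.7807 116.5757]
eye 0.004 [230.4628 116.4904]
eye 0.004 [153.8823 196.8065]
eye 0.004 [212.4869 196.785 ]
eye 0.004 [138.6922 215.4225]
eye -0.022 [141.8404  94.9111]
eye -0.022 [225.6252  94.8237]
eye -0.022 [158.3124 166.7351]
eye -0.022 [210.0289 166.7033]
eye -0.022 [144.8113 183.6054]
```

jog_arm --deltas '[0, 0, 0, 0, 0, 0, 0, 0, 0, 0, 0, 0]'

```text
time: 3.63
tool_pos: [0.5002, 0.1911, 0.0208]
tool_rot: [3.141, 0.0, 0.038]
contact_force: [0.3, 0.5, 0.3]
opening: -0.0
```

```bash
python3 - <<'E'
from h import *
print(robot.observe())
im,p=snap('wrist','w3')
cv2.imwrite('pics/w3_v.png',cv2.resize(im[190:340,180:380],(800,600),interpolation=cv2.INTER_CUBIC))
E
```

```text
{'time': 3.6333, 'qpos': array([ 2.21850483e-01,  5.86930456e-01,  1.72116543e+00, -1.41375666e-04,
        8.33668392e-01,  1.75446093e+00]), 'qvel': array([-7.02557336e-05,  2.61239567e-05,  1.51778506e-03, -2.71301952e-03,
       -1.53523606e-04,  3.42689079e-04]), 'joint_efforts': array([ 4.98276771e-03, -4.84146166e+01, -1.75843620e+01,  1.53559330e-02,
       -8.52418528e-02, -4.70426164e-05]), 'tool_pos': array([0.50023846, 0.19111903, 0.02077857]), 'tool_rot': array([3.14145841e+00, 1.49623577e-04, 3.82809056e-02]), 'contact_force': array([0.32265491, 0.53080314, 0.31158115]), 'torque': array([-0.02015817,  0.00805168,  0.0182732 ]), 'opening': -1.8363302588450905e-05}
```

View pics/w3_v.png

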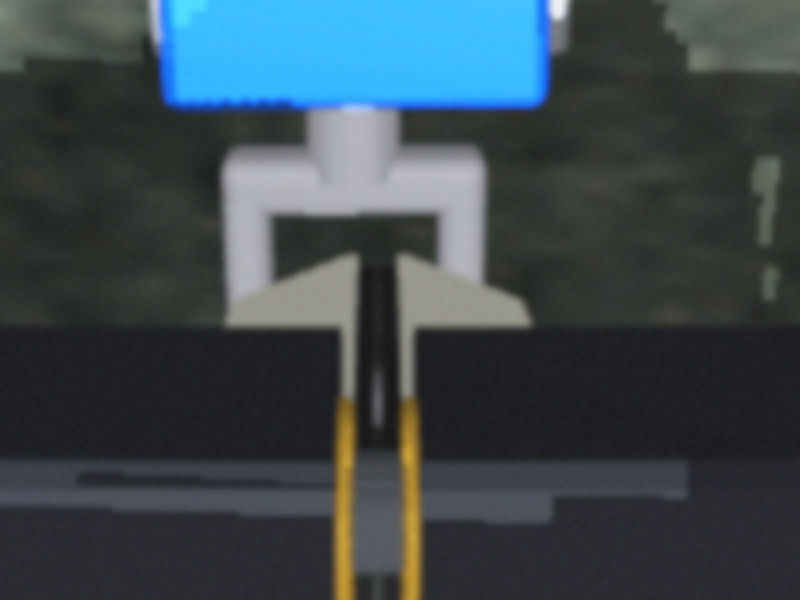

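jog_arm --deltas '[0, 0.02, 0, 0, 0, 0, 0, 0.02, 0, 0, 0, 0, 0, 0.02, 0, 0, 0, 0, 0, 0.02, 0, 0, 0, 0, 0, 0.02, 0, 0, 0, 0]' --claw 0.7

```text
time: 4.1
tool_pos: [0.5003, 0.1931, 0.0208]
tool_rot: [3.142, 0.0, 0.038]
contact_force: [0.6, 0.1, -0.2]
opening: 0.029
```

jog_arm --deltas '[0, 0, 0, 0, 0, 0, 0, 0, 0, 0, 0, 0, 0, 0, 0, 0, 0, 0, 0, 0, 0, 0, 0, 0, 0, 0, 0, 0, 0, 0]'

```text
time: 4.52
tool_pos: [0.5003, 0.1931, 0.0208]
tool_rot: [3.142, 0.0, 0.038]
contact_force: [0.3, -0.1, -0.0]
opening: 0.0613
```

jog_arm --deltas '[0, 0, -0.02, 0, 0, 0, 0, 0, -0.04, 0, 0, 0, 0, 0, -0.04, 0, 0, 0]'

```text
time: 4.77
tool_pos: [0.5, 0.193, 0.0164]
tool_rot: [3.141, 0.001, 0.038]
contact_force: [-0.9, -0.5, 0.2]
opening: 0.0641
```

jog_arm --deltas '[0, 0, -0.02, 0, 0, 0, 0, 0, -0.04, 0, 0, 0, 0, 0, -0.04, 0, 0, 0]'

```text
time: 5.02
tool_pos: [0.5, 0.1931, 0.0124]
tool_rot: [3.141, 0.001, 0.038]
contact_force: [-0.3, 0.3, -0.4]
opening: 0.0643
```

```bash
python3 - <<'E'
from h import *
o=robot.observe();print(o['tool_pos'],o['contact_force'],o['opening'])
im,p=snap('wrist','w4'); im2,_=snap('scene','s4')
a=cv2.resize(im[190:340,130:430],(800,400),interpolation=cv2.INTER_CUBIC)
E
```

```text
[0.49995833 0.19306756 0.0123581 ] [-0.30901834  0.28587806 -0.42088087] 0.06430642867544017
```

jog_arm --deltas '[0, 0, -0.015, 0, 0, 0, 0, 0, -0.03, 0, 0, 0, 0, 0, -0.03, 0, 0, 0]'

```text
time: 5.37
tool_pos: [0.5001, 0.1931, 0.0096]
tool_rot: [3.141, 0.0, 0.038]
contact_force: [-0.2, -0.3, -0.2]
opening: 0.0642
```

jog_arm --deltas '[0, 0, -0.01, 0, 0, 0, 0, 0, -0.02, 0, 0, 0, 0, 0, -0.02, 0, 0, 0]'

```text
time: 5.62
tool_pos: [0.5001, 0.1931, 0.0076]
tool_rot: [3.141, 0.0, 0.038]
contact_force: [-0.5, 0.3, 1.2]
opening: 0.0642
```

jog_arm --deltas '[0, 0, -0.015, 0, 0, 0, 0, 0, -0.03, 0, 0, 0, 0, 0, -0.03, 0, 0, 0]'

```text
time: 5.87
tool_pos: [0.5001, 0.1931, 0.0045]
tool_rot: [3.141, 0.001, 0.038]
contact_force: [-0.1, 0.3, 0.9]
opening: 0.0644
```

jog_arm --deltas '[0, 0, -0.015, 0, 0, 0, 0, 0, -0.03, 0, 0, 0, 0, 0, -0.03, 0, 0, 0]'

```text
time: 6.12
tool_pos: [0.5001, 0.193, 0.0015]
tool_rot: [3.141, 0.0, 0.038]
contact_force: [-1.6, -0.3, -0.4]
opening: 0.064
```

```bash
python3 - <<'E'
from h import *
o=robot.observe();print(o['tool_pos'],o['contact_force'],o['opening'])
im,p=snap('wrist','w5'); im2,_=snap('scene','s5')
a=cv2.resize(im[190:340,130:430],(800,400),interpolation=cv2.INTER_CUBIC)
cv2.imwrite('pics/w5_v.png',a)
E
```

```text
[0.50010126 0.1930381  0.00153604] [-1.57145414 -0.32809598 -0.36682472] 0.0640174941417806
```

View pics/w5_v.png

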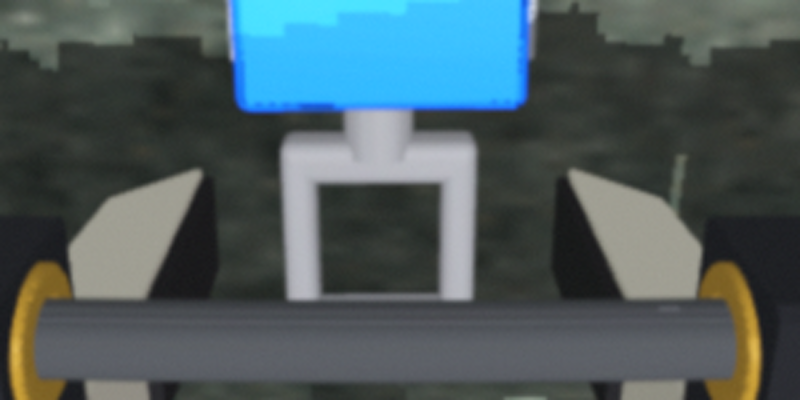

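jog_arm --deltas '[0, 0.01, -0.02, 0, 0, 0, 0, 0.01, -0.04, 0, 0, 0, 0, 0.01, -0.04, 0, 0, 0]'

```text
time: 6.47
tool_pos: [0.5, 0.1941, -0.0026]
tool_rot: [3.141, 0.001, 0.038]
contact_force: [-0.7, -0.2, 0.5]
opening: 0.0642
```

jog_arm --deltas '[0, 0, 0, 0, 0, 0, 0, 0, 0, 0, 0, 0, 0, 0, 0, 0, 0, 0, 0, 0, 0, 0, 0, 0, 0, 0, 0, 0, 0, 0]' --claw 0 --newtons 40

```text
time: 6.88
tool_pos: [0.5003, 0.1941, -0.0021]
tool_rot: [3.142, -0.0, 0.038]
contact_force: [-0.3, 0.2, 0.2]
opening: 0.0353
```

jog_arm --deltas '[0, 0, 0, 0, 0, 0, 0, 0, 0, 0, 0, 0, 0, 0, 0, 0, 0, 0]'

```text
time: 7.13
tool_pos: [0.5003, 0.1941, -0.0021]
tool_rot: [3.142, -0.0, 0.038]
contact_force: [-0.6, -0.5, -0.4]
opening: 0.0337
```

jog_arm --deltas '[-0.15, -0.006, 0, 0, 0, 0, -0.35, -0.014, 0, 0, 0, 0, -0.55, -0.022, 0, 0, 0, 0, -0.75, -0.03, 0, 0, 0, 0, -0.95, -0.038, 0, 0, 0, 0]'

```text
time: 7.55
tool_pos: [0.4039, 0.1901, -0.0024]
tool_rot: [3.141, 0.001, 0.038]
contact_force: [-0.7, -0.1, -3.4]
opening: 0.0334
```

jog_arm --deltas '[-0.05, -0.002, 0, 0, 0, 0, -0.05, -0.002, 0, 0, 0, 0, -0.05, -0.002, 0, 0, 0, 0]'

```text
time: 7.8
tool_pos: [0.4013, 0.1904, -0.002]
tool_rot: [-3.141, -0.001, 0.038]
contact_force: [0.3, -0.0, -3.7]
opening: 0.0338
```

```bash
python3 - <<'E'
from h import *
o=robot.observe();print(o['tool_pos'],o['contact_force'],o['opening'])
im,p=snap('wrist','w6'); im2,_=snap('scene','s6')
a=cv2.resize(im,(800,600),interpolation=cv2.INTER_CUBIC)[:420,:]
b=cv2.resize(im2[180:270,140:290],(300,180),interpolation=cv2.INTER_CUBIC)
c=np.zeros((600,800,3),np.uint8);c[:420]=a;c[420:600,:300]=b
cv2.imwrite('pics/w6_v.png',c)
E
```

```text
[ 0.40125228  0.1903564  -0.00204615] [ 2.65025510e-01 -2.66592448e-03 -3.71882824e+00] 0.03375050664363507
```

View pics/w6_v.png

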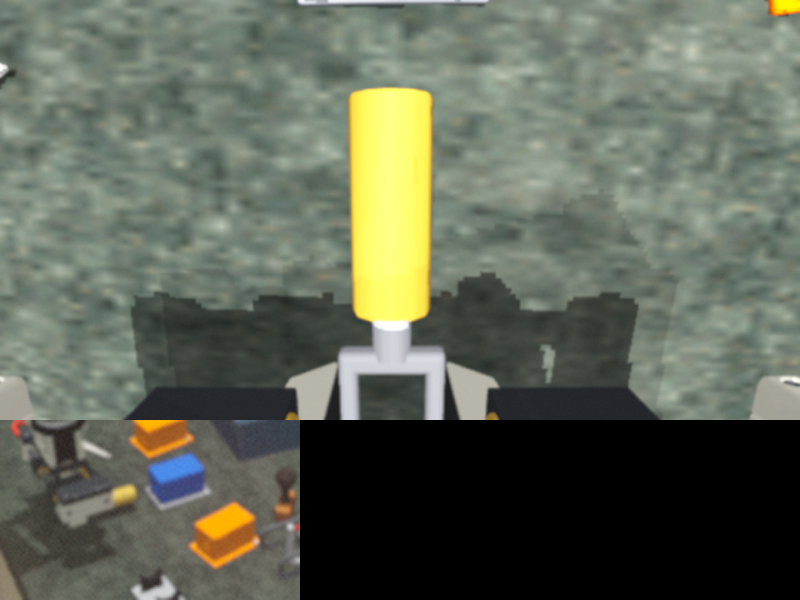

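```bash
python3 - <<'E'
from h import *
from scipy.optimize import brentq
np.set_printoptions(precision=4,suppress=True)
p=load('w6');im=cv2.imread('pics/w6_raw.png')
hsv=cv2.cvtColor(im,cv2.COLOR_BGR2HSV)
m=((hsv[...,0]>20)&(hsv[...,0]<35)&(hsv[...,1]>120)); m[:60]=0;m[:,:200]=0;m[:,350:]=0
r=np.where(m.sum(1)>40)[0];print(r.min(),r.max())
for y in range(r.min()+4,r.max()-4,18):
    c=np.where(m[y])[0];a,b=(c.min()-.5,y),(c.max()+.5,y)
    f=lambda z:np.linalg.norm(atz(p,a,z)-atz(p,b,z))-.024
    z=brentq(f,-.05,.1);print(y,c.min(),c.max(),z,(atz(p,a,z)+atz(p,b,z))/2)
for n,y in(('eye',360),):
    for xs in((339,445),):
        v=lambda x:((x+.5)*.7-.5,(y+.5)*.7-.5)
        f=lambda z:np.linalg.norm(atz(p,v(xs[0]),z)-atz(p,v(xs[1]),z))-.034
        z=brentq(f,-.05,.1);print(n,z,(atz(p,v(xs[0]),z)+atz(p,v(xs[1]),z))/2)
E
```

```text
63 372
67 244 301 0.01946048424297407 [0.4986 0.1949 0.0195]
85 244 302 0.023730295942803237 [0.4912 0.1944 0.0237]
103 244 301 0.02296080586843141 [0.4841 0.1944 0.023 ]
121 245 301 0.022225488411866806 [0.4768 0.1939 0.0222]
139 245 301 0.024161300699653596 [0.4695 0.1936 0.0242]
157 246 301 0.023556159030343582 [0.4618 0.1931 0.0236]
175 246 301 0.025645621802751595 [0.4544 0.1928 0.0256]
193 246 300 0.025176764797229273 [0.4464 0.1927 0.0252]
211 247 300 0.024749496877028 [0.4381 0.1922 0.0247]Traceback (most recent call last):
  File "<stdin>", line 9, in <module>
    return umr_minimum(a, axis, None, out, keepdims, initial, where)
ValueError: zero-size array to reduction operation minimum which has no identity
```

jog_arm --deltas '[0, 0, 0.2, 0, 0, 0, 0, 0, 0.5, 0, 0, 0, 0, 0, 0.8, 0, 0, 0, 0, 0, 0.8, 0, 0, 0]' --newtons 60

```text
time: 8.23
tool_pos: [0.4047, 0.1912, 0.0825]
tool_rot: [-3.139, -0.01, 0.038]
contact_force: [2.0, 0.6, -4.1]
opening: 0.0333
```

jog_arm --deltas '[0.03, -0.1, 0, 0, 0, 0.069, 0.07, -0.3, 0, 0, 0, 0.138, 0.11, -0.5, 0, 0, 0, 0.207, 0.15, -0.7, 0, 0, 0, 0.276, 0.2, -0.9, 0, 0, 0, 0.345]'

```text
time: 8.65
tool_pos: [0.4208, 0.0991, 0.0773]
tool_rot: [3.141, 0.0, 0.586]
contact_force: [0.2, 0.6, -4.0]
opening: 0.033
```

jog_arm --deltas '[0.04, -0.2, 0, 0, 0, 0.069, 0.08, -0.4, 0, 0, 0, 0.138, 0.12, -0.55, 0, 0, 0, 0.207, 0.16, -0.7, 0, 0, 0, 0.276, 0.2, -0.9, 0, 0, 0, 0.345]'

```text
time: 9.07
tool_pos: [0.4409, 0.0093, 0.0773]
tool_rot: [3.141, -0.0, 1.127]
contact_force: [0.2, -1.2, -2.9]
opening: 0.033
```

jog_arm --deltas '[0.04, -0.2, 0, 0, 0, 0.069, 0.08, -0.4, 0, 0, 0, 0.138, 0.12, -0.6, 0, 0, 0, 0.207, 0.16, -0.8, 0, 0, 0, 0.276, 0.21, -0.92, 0, 0, 0, 0.345]'

```text
time: 9.48
tool_pos: [0.4621, -0.0843, 0.0773]
tool_rot: [3.141, 0.001, 1.668]
contact_force: [0.5, 0.3, -3.4]
opening: 0.033
```

jog_arm --deltas '[0, 0, 0, 0, 0, 0, 0, 0, 0, 0, 0, 0, 0, 0, 0, 0, 0, 0, 0, 0, 0, 0, 0, 0]'

```text
time: 9.82
tool_pos: [0.461, -0.0812, 0.0776]
tool_rot: [-3.141, -0.0, 1.663]
contact_force: [-0.3, 0.9, -4.0]
opening: 0.0331
```

```bash
python3 - <<'E'
from h import *
from scipy.optimize import brentq
np.set_printoptions(precision=4,suppress=True)
o=robot.observe();print(o['tool_pos'],o['tool_rot'],o['contact_force'],o['opening'])
im,p=snap('wrist','w7')
hsv=cv2.cvtColor(im,cv2.COLOR_BGR2HSV)
m=((hsv[...,0]>20)&(hsv[...,0]<35)&(hsv[...,1]>120)).astype(np.uint8)
n,l,st,ce=cv2.connectedComponentsWithStats(m);k=1+np.argmax(st[1:,4]);print(st[k],ce[k]);m=l==k
r=np.where(m.sum(1)>35)[0]
for y in range(r.min()+4,r.max()-4,18):
    c=np.where(m[y])[0];a,b=(c.min()-.5,y),(c.max()+.5,y)
    f=lambda z:np.linalg.norm(atz(p,a,z)-atz(p,b,z))-.024
    z=brentq(f,0,.18);print(y,c.min(),c.max(),z,(atz(p,a,z)+atz(p,b,z))/2)
print(r.min(),r.max())
im,p=snap('top','t7');im,p=snap('scene','s7')
E
```

```text
[ 0.461  -0.0812  0.0776] [-3.1412 -0.0004  1.6629] [-0.3125  0.912  -3.9958] 0.03311460332275131
[ 243   61   60  164 8909] [273.1061 141.5356]
66 245 301 0.09620923234115361 [0.4522 0.0162 0.0962]
84 245 300 0.09522293744736758 [0.4527 0.009  0.0952]
102 245 300 0.0970708938266865 [0.4534 0.0015 0.0971]
120 246 300 0.09621322539727409 [ 0.4543 -0.006   0.0962]
138 246 300 0.09822212232883401 [ 0.455  -0.0136  0.0982]
156 247 300 0.09749638788211668 [ 0.4559 -0.0214  0.0975]
174 247 300 0.09966605851220911 [ 0.4566 -0.0291  0.0997]
192 247 301 0.1046116272537932 [ 0.4575 -0.0361  0.1046]
210 247 300 0.10418595149205531 [ 0.458  -0.0444  0.1042]
62 223
```

jog_arm --deltas '[0.01, -0.008, -0.2, 0, 0, 0, 0.01, -0.008, -0.4, 0, 0, 0, 0.01, -0.008, -0.52, 0, 0, 0, 0.01, -0.008, -0.56, 0, 0, 0, 0.01, -0.008, -0.56, 0, 0, 0]'

```text
time: 10.38
tool_pos: [0.4617, -0.0822, 0.0211]
tool_rot: [-3.14, -0.001, 1.664]
contact_force: [0.1, -0.6, -3.1]
opening: 0.0329
```

jog_arm --deltas '[0, 0, -0.02, 0, 0, 0, 0, 0, -0.04, 0, 0, 0, 0, 0, -0.04, 0, 0, 0]'

```text
time: 10.63
tool_pos: [0.4626, -0.0827, 0.0183]
tool_rot: [3.141, 0.0, 1.664]
contact_force: [-0.4, -0.1, -2.7]
opening: 0.0331
```

jog_arm --deltas '[0, 0, -0.02, 0, 0, 0, 0, 0, -0.04, 0, 0, 0, 0, 0, -0.04, 0, 0, 0]'

```text
time: 10.88
tool_pos: [0.4622, -0.0827, 0.0137]
tool_rot: [3.142, -0.0, 1.664]
contact_force: [0.7, -0.4, -3.6]
opening: 0.033
```

jog_arm --deltas '[0, 0, -0.02, 0, 0, 0, 0, 0, -0.03, 0, 0, 0, 0, 0, -0.03, 0, 0, 0]'

```text
time: 11.13
tool_pos: [0.4621, -0.0826, 0.0106]
tool_rot: [-3.141, -0.0, 1.664]
contact_force: [-0.5, -0.5, -3.6]
opening: 0.033
```

jog_arm --deltas '[0, 0, -0.01, 0, 0, 0, 0, 0, -0.02, 0, 0, 0, 0, 0, -0.02, 0, 0, 0]'

```text
time: 11.38
tool_pos: [0.4624, -0.0828, 0.0088]
tool_rot: [3.141, 0.0, 1.664]
contact_force: [0.2, 0.3, -2.0]
opening: 0.0332
```

jog_arm --deltas '[0, 0, -0.01, 0, 0, 0, 0, 0, -0.02, 0, 0, 0, 0, 0, -0.02, 0, 0, 0]'

```text
time: 11.63
tool_pos: [0.4626, -0.083, 0.0072]
tool_rot: [3.141, 0.001, 1.664]
contact_force: [-2.6, -1.8, 5.5]
opening: 0.0333
```

jog_arm --deltas '[0, 0, 0.005, 0, 0, 0, 0, 0, 0.01, 0, 0, 0, 0, 0, 0.01, 0, 0, 0, 0, 0, 0.01, 0, 0, 0, 0, 0, 0.01, 0, 0, 0]' --claw 0.65

```text
time: 12.05
tool_pos: [0.4623, -0.0826, 0.0078]
tool_rot: [3.142, -0.0, 1.664]
contact_force: [0.6, -0.4, -0.7]
opening: 0.0586
```

jog_arm --deltas '[0, 0, 0.2, 0, 0, 0, 0, 0, 0.5, 0, 0, 0, 0, 0, 0.9, 0, 0, 0, 0, 0, 0.9, 0, 0, 0, 0, 0, 0.9, 0, 0, 0]'

```text
time: 12.47
tool_pos: [0.4637, -0.0831, 0.0997]
tool_rot: [3.137, 0.002, 1.664]
contact_force: [-0.6, -0.1, 0.2]
opening: 0.0598
```

```bash
python3 - <<'E'
from h import *
from scipy.optimize import brentq
np.set_printoptions(precision=4,suppress=True)
o=robot.observe();print(o['time'],o['tool_pos'],o['tool_rot'],o['contact_force'],o['opening'])
im,p=snap('wrist','w8')
hsv=cv2.cvtColor(im,cv2.COLOR_BGR2HSV)
m=((hsv[...,0]>20)&(hsv[...,0]<35)&(hsv[...,1]>120)).astype(np.uint8)
n,l,st,ce=cv2.connectedComponentsWithStats(m);k=1+np.argmax(st[1:,4]);print(st[k],ce[k]);m=l==k
print(atz(p,ce[k],.042))
ys,xs=np.where(m);
q=cv2.minAreaRect(np.c_[xs,ys].astype(np.float32));c=cv2.boxPoints(q);print([atz(p,x,.036) for x in c])
cv2.imwrite('pics/w8_v.png',cv2.resize(im,(800,600),interpolation=cv2.INTER_CUBIC))
E
```

```text
12.4667 [ 0.4637 -0.0831  0.0997] [3.1369 0.0021 1.6641] [-0.6054 -0.1188  0.1763] 0.05977114899739363
[ 424    3  107   81 7307] [477.3475  42.1853]
[0.5821 0.0523 0.042 ]
[array([0.5439, 0.0661, 0.036 ]), array([0.616 , 0.0839, 0.036 ]), array([0.6318, 0.0409, 0.036 ]), array([0.5565, 0.0239, 0.036 ])]
```

View pics/w8_v.png

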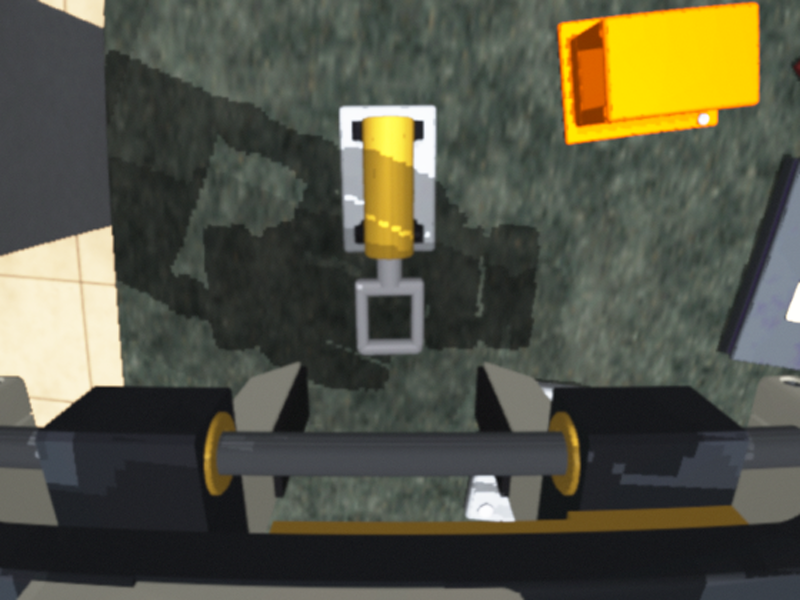

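```bash
python3 - <<'E'
from h import *
np.set_printoptions(precision=4,suppress=True)
p=load('w8')
v=lambda x,y:((x+.5)*.7-.5,(y+.5)*.7-.5)
print(atz(p,v(388,116),.046),atz(p,v(388.5,258),.042),'eye',atz(p,v(390,280),.04),atz(p,v(390,355),.04),atz(p,v(390,316),.04))
for q in[(340,107),(436,105),(435,250),(344,251)]:print(atz(p,v(*q),.007))
# fingertip check: pads tips
o=robot.observe();print(o['tool_pos'])
from scipy.spatial.transform import Rotation as Ro
R=Ro.from_euler('xyz',o['tool_rot']).as_matrix()
for z in(.011,0,-.011,-.02,-.03):
  print(z,[((proj(p,o['tool_pos']+R@[.0095,s*.0299,z])+.5)/.7-.5) for s in(1,-1)])
E
```

```text
[0.454  0.0136 0.046 ] [ 0.4601 -0.0499  0.042 ] eye [ 0.4618 -0.0611  0.04  ] [ 0.4655 -0.1004  0.04  ] [ 0.4636 -0.0795  0.04  ]
[0.4289 0.0187 0.007 ]
[0.4775 0.0243 0.007 ]
[ 0.4856 -0.0502  0.007 ]
[ 0.4361 -0.0553  0.007 ]
[ 0.4625 -0.0827  0.0982]
0.011 [array([460.9496, 337.1319]), array([312.8423, 337.2495])]
0 [array([464.9091, 347.2308]), array([308.5694, 347.3613])]
-0.011 [array([469.3278, 358.5138]), array([303.8013, 358.6591])]
-0.02 [array([473.3423, 368.7763]), array([299.4698, 368.9353])]
-0.03 [array([478.2965, 381.4568]), array([294.1249, 381.6329])]
```

jog_arm --deltas '[-0.02, 0.2, 0, 0, 0, 0, -0.05, 0.5, 0, 0, 0, 0, -0.051, 0.607, 0, 0, 0, 0, -0.051, 0.607, 0, 0, 0, 0]'

```text
time: 12.85
tool_pos: [0.4559, -0.02, 0.0965]
tool_rot: [-3.139, -0.001, 1.667]
contact_force: [0.1, -0.2, -0.1]
opening: 0.0594
```

jog_arm --deltas '[0, 0, -0.3, 0, 0, 0, 0, 0, -0.6, 0, 0, 0, 0, 0, -0.85, 0, 0, 0, 0, 0, -0.96, 0, 0, 0, 0, 0, -0.96, 0, 0, 0]'

```text
time: 13.27
tool_pos: [0.4549, -0.0223, -0.0012]
tool_rot: [-3.135, -0.002, 1.664]
contact_force: [-0.6, -0.1, -0.5]
opening: 0.0598
```

jog_arm --deltas '[0, 0, 0, 0, 0, 0, 0, 0, 0, 0, 0, 0, 0, 0, 0, 0, 0, 0, 0, 0, 0, 0, 0, 0, 0, 0, 0, 0, 0, 0]' --claw 0 --newtons 20

```text
time: 13.68
tool_pos: [0.4577, -0.0221, 0.0026]
tool_rot: [3.14, 0.001, 1.664]
contact_force: [-0.0, 0.2, -1.0]
opening: 0.031
```

jog_arm --deltas '[0, 0, 0, 0, 0, 0, 0, 0, 0, 0, 0, 0, 0, 0, 0, 0, 0, 0]' --newtons 60

```text
time: 13.93
tool_pos: [0.457, -0.0221, 0.0024]
tool_rot: [3.141, 0.0, 1.664]
contact_force: [-2.6, -0.5, 6.9]
opening: 0.0225
```

jog_arm --deltas '[0, 0, 0, 0, 0, 0, 0, 0, 0, 0, 0, 0, 0, 0, 0, 0, 0, 0]'

```text
time: 14.18
tool_pos: [0.457, -0.0221, 0.0024]
tool_rot: [3.141, 0.0, 1.664]
contact_force: [-2.7, -1.0, 6.5]
opening: 0.0226
```

```bash
python3 - <<'E'
from h import *
o=robot.observe();print(o)
im,p=snap('wrist','w9');im2,_=snap('scene','s9');im3,_=snap('top','t9')
a=cv2.resize(im[130:320,140:400],(800,585),interpolation=cv2.INTER_CUBIC)
b=im2[220:290,130:230];b=cv2.resize(b,(300,210),interpolation=cv2.INTER_CUBIC)
a[375:585,:300]=b
cv2.imwrite('pics/w9_v.png',a)
E
```

```text
{'time': 14.1833, 'qpos': array([-2.15835450e-01,  5.19209863e-01,  1.95043860e+00, -4.32045131e-04,
        6.71715345e-01, -3.09108970e-01]), 'qvel': array([-1.30993443e-03, -5.90102925e-05, -1.56681961e-03, -1.50782251e-03,
        2.10926202e-04,  3.74004167e-04]), 'joint_efforts': array([  0.4051905 , -39.31959629, -14.15235937,   0.34015328,
        -0.60692187,   0.05160488]), 'tool_pos': array([ 0.4570377 , -0.022083  ,  0.00238119]), 'tool_rot': array([3.14145651e+00, 3.25808285e-04, 1.66440798e+00]), 'contact_force': array([-2.73384503, -1.04530599,  6.45709084]), 'torque': array([-0.14811042,  0.28727296,  0.0724631 ]), 'opening': 0.02256734734437979}
```

jog_arm --deltas '[0, 0, 0, 0, 0, 0, 0, 0, 0, 0, 0, 0, 0, 0, -0.01, 0, 0, 0, 0, 0, -0.02, 0, 0, 0]' --claw 0.4

```text
time: 14.67
tool_pos: [0.4573, -0.0219, -0.0002]
tool_rot: [3.141, 0.0, 1.664]
contact_force: [-0.0, -0.2, 0.5]
opening: 0.0364
```

jog_arm --deltas '[0, 0, -0.01, 0, 0, 0, 0, 0, -0.02, 0, 0, 0, 0, 0, -0.02, 0, 0, 0]'

```text
time: 14.92
tool_pos: [0.457, -0.0219, -0.0025]
tool_rot: [-3.141, -0.0, 1.664]
contact_force: [-1.3, 0.3, 0.3]
opening: 0.0367
```

jog_arm --deltas '[0, 0, 0, 0, 0, 0, 0, 0, 0, 0, 0, 0, 0, 0, 0, 0, 0, 0, 0, 0, 0, 0, 0, 0, 0, 0, 0, 0, 0, 0]' --claw 0 --newtons 20

```text
time: 15.33
tool_pos: [0.457, -0.022, -0.0022]
tool_rot: [-3.141, -0.0, 1.664]
contact_force: [-0.6, -0.8, -0.1]
opening: 0.0235
```

jog_arm --deltas '[0, 0, 0, 0, 0, 0, 0, 0, 0, 0, 0, 0, 0, 0, 0, 0, 0, 0]' --newtons 60

```text
time: 15.58
tool_pos: [0.457, -0.022, -0.0022]
tool_rot: [-3.141, -0.0, 1.664]
contact_force: [-0.7, -0.2, 1.1]
opening: 0.0227
```

jog_arm --deltas '[0, 0, 0.15, 0, 0, 0, 0, 0, 0.4, 0, 0, 0, 0, 0, 0.7, 0, 0, 0, 0, 0, 1.0, 0, 0, 0]'

```text
time: 15.92
tool_pos: [0.4564, -0.0217, 0.0983]
tool_rot: [-3.14, -0.001, 1.664]
contact_force: [0.7, -0.0, -4.2]
opening: 0.0229
```

jog_arm --deltas '[0, 0, 0.3, 0, 0, 0, 0, 0, 0.6, 0, 0, 0, 0, 0, 0.85, 0, 0, 0, 0, 0, 1.0, 0, 0, 0, 0, 0, 1.0, 0, 0, 0]'

```text
time: 16.33
tool_pos: [0.4589, -0.0222, 0.2008]
tool_rot: [3.135, 0.002, 1.664]
contact_force: [-0.2, -0.5, -3.4]
opening: 0.0228
```

jog_arm --deltas '[0, 0, 0, 0, 0, 0.05, 0, 0, 0, 0, 0, 0.11, 0, 0, 0, 0, 0, 0.18, 0, 0, 0, 0, 0, 0.25, 0, 0, 0, 0, 0, 0.313]'

```text
time: 16.75
tool_pos: [0.4563, -0.0217, 0.196]
tool_rot: [-3.14, -0.002, 2.161]
contact_force: [0.1, -0.2, -2.8]
opening: 0.0227
```

jog_arm --deltas '[0.02, -0.1, 0, 0, 0, 0.063, 0.05, -0.2, 0, 0, 0, 0.126, 0.1, -0.35, 0, 0, 0, 0.189, 0.15, -0.5, 0, 0, 0, 0.252, 0.2, -0.6, 0, 0, 0, 0.313]'

```text
time: 17.17
tool_pos: [0.4766, -0.0828, 0.1959]
tool_rot: [-3.141, -0.003, 2.652]
contact_force: [-0.1, -0.1, -2.8]
opening: 0.0227
```

jog_arm --deltas '[0.05, -0.2, 0, 0, 0, 0.063, 0.1, -0.4, 0, 0, 0, 0.126, 0.15, -0.6, 0, 0, 0, 0.189, 0.18, -0.8, 0, 0, 0, 0.252, 0.195, -0.93, 0, 0, 0, 0.313]'

```text
time: 17.58
tool_pos: [0.4963, -0.1764, 0.1956]
tool_rot: [3.141, -0.003, -3.14]
contact_force: [0.5, 0.4, -3.0]
opening: 0.0227
```

jog_arm --deltas '[0, 0, 0, 0, 0, 0, 0, 0, 0, 0, 0, 0, 0, 0, 0, 0, 0, 0, 0, 0, 0, 0, 0, 0]'

```text
time: 17.92
tool_pos: [0.4963, -0.1739, 0.1972]
tool_rot: [3.141, -0.001, 3.138]
contact_force: [0.4, -0.3, -3.1]
opening: 0.0227
```

```bash
python3 - <<'E'
from h import *
o=robot.observe();print(o)
im,p=snap('wrist','w10');im2,_=snap('scene','s10');im3,_=snap('top','t10')
a=cv2.resize(im[:,100:460],(480,560),interpolation=cv2.INTER_CUBIC)[:,:]
b=cv2.resize(im2[180:280,230:310],(320,400),interpolation=cv2.INTER_CUBIC)
c=np.zeros((600,800,3),np.uint8);c[:560,:480]=a;c[:400,480:]=b
d=im3[195:245,300:380];c[400:600,480:800]=cv2.resize(d,(320,200),interpolation=cv2.INTER_CUBIC)
cv2.imwrite('pics/m10.png',c)
E
```

```text
{'time': 17.9167, 'qpos': array([-4.83134813e-01,  3.55837124e-01,  1.54264499e+00,  4.18643443e-04,
        1.24452316e+00, -2.05063079e+00]), 'qvel': array([ 0.00315673, -0.00724202, -0.00768028, -0.00197797,  0.00334601,
       -0.01105836]), 'joint_efforts': array([-3.39574618e-01, -4.48786855e+01, -2.51872623e+01, -8.32028291e-02,
        5.26988937e-02,  2.33341323e-02]), 'tool_pos': array([ 0.49631142, -0.17394157,  0.1972075 ]), 'tool_rot': array([ 3.14058892e+00, -1.07014768e-03,  3.13815838e+00]), 'contact_force': array([ 0.40020562, -0.33107865, -3.10566232]), 'torque': array([ 0.11120544, -0.10541612, -0.03292283]), 'opening': 0.02269784646404343}
```

View pics/m10.png

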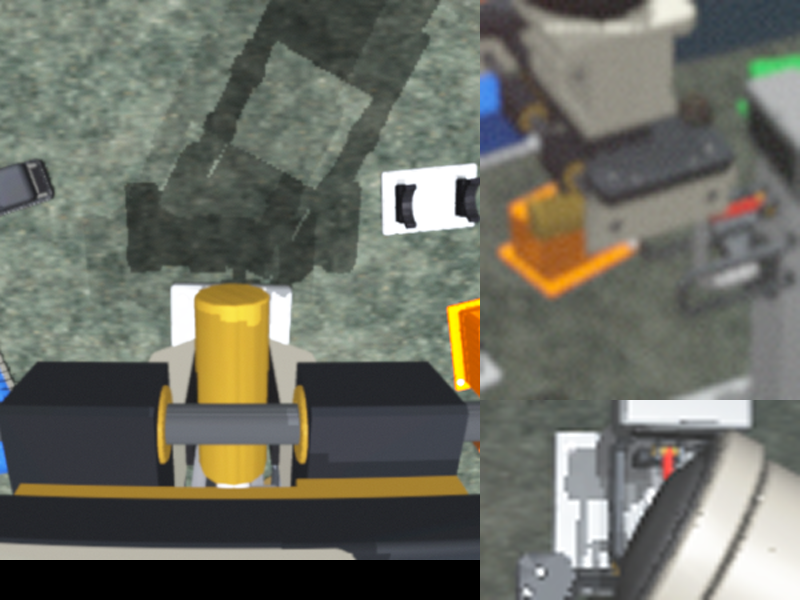

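```bash
python3 - <<'E'
from h import *
from scipy.optimize import brentq
np.set_printoptions(precision=4,suppress=True)
p=load('w10');im=cv2.imread('pics/w10_raw.png')
hsv=cv2.cvtColor(im,cv2.COLOR_BGR2HSV)
m=((hsv[...,0]>18)&(hsv[...,0]<35)&(hsv[...,1]>110));m[:,:235]=0;m[:,310:]=0;m[:205]=0
for y in list(range(218,300,8))+list(range(336,362,5)):
    c=np.where(m[y])[0]
    if len(c)<20: continue
    a,b=(c.min()-.5,y),(c.max()+.5,y)
    f=lambda z:np.linalg.norm(atz(p,a,z)-atz(p,b,z))-.024
    z=brentq(f,0,.3);print(y,c.min(),c.max(),round(z,4),(atz(p,a,z)+atz(p,b,z))/2,((atz(p,a,.235)+atz(p,b,.235))/2))
R=p['R'];print('cam',-R.T@p['t'],R[2])
print([y for y in range(200,380) if m[y].sum()>20][::200], np.where(m.sum(1)>20)[0][[0,-1]])
E
```

```text
218 250 297 0.2067 [ 0.4694 -0.1738  0.2067] [ 0.4605 -0.1738  0.235 ]
226 246 301 0.2312 [ 0.4653 -0.1738  0.2312] [ 0.464  -0.1738  0.235 ]
234 247 301 0.2297 [ 0.4695 -0.1736  0.2297] [ 0.4675 -0.1736  0.235 ]
242 247 300 0.2281 [ 0.4738 -0.1738  0.2281] [ 0.4711 -0.1738  0.235 ]
250 247 300 0.2292 [ 0.4772 -0.1738  0.2292] [ 0.4748 -0.1738  0.235 ]
258 247 301 0.2329 [ 0.4794 -0.1736  0.2329] [ 0.4785 -0.1736  0.235 ]
266 246 301 0.2364 [ 0.4816 -0.1739  0.2364] [ 0.4823 -0.1739  0.235 ]
274 246 301 0.2375 [ 0.4849 -0.1739  0.2375] [ 0.4861 -0.1739  0.235 ]
282 247 301 0.2362 [ 0.4894 -0.1737  0.2362] [ 0.49   -0.1737  0.235 ]
290 247 300 0.2348 [ 0.4941 -0.1739  0.2348] [ 0.494  -0.1739  0.235 ]
298 248 300 0.2334 [ 0.499  -0.1737  0.2334] [ 0.498  -0.1737  0.235 ]
336 249 299 0.234 [ 0.519  -0.1737  0.234 ] [ 0.5183 -0.1737  0.235 ]
341 250 299 0.2321 [ 0.5233 -0.1735  0.2321] [ 0.5211 -0.1735  0.235 ]
346 250 298 0.2301 [ 0.5277 -0.1738  0.2301] [ 0.5239 -0.1738  0.235 ]
351 252 297 0.2219 [ 0.5374 -0.1735  0.2219] [ 0.5268 -0.1735  0.235 ]
356 254 294 0.2047 [ 0.5547 -0.1738  0.2047] [ 0.5297 -0.1738  0.235 ]
361 260 302 0.2135 [ 0.551  -0.1699  0.2135] [ 0.5327 -0.1704  0.235 ]
cam [ 0.4177 -0.1737  0.3708] [ 0.2921  0.0005 -0.9564]
[213] [213 374]
```

jog_arm --deltas '[0.01, -0.005, -0.06, 0, 0, 0, 0.01, -0.005, -0.14, 0, 0, 0, 0.01, -0.005, -0.22, 0, 0, 0, 0.01, -0.005, -0.22, 0, 0, 0]'

```text
time: 18.4
tool_pos: [0.4965, -0.1748, 0.1735]
tool_rot: [3.14, -0.004, 3.139]
contact_force: [-0.5, 0.5, -3.2]
opening: 0.0228
```

jog_arm --deltas '[0, 0, -0.04, 0, 0, 0, 0, 0, -0.08, 0, 0, 0, 0, 0, -0.12, 0, 0, 0, 0, 0, -0.12, 0, 0, 0]'

```text
time: 18.73
tool_pos: [0.4975, -0.1754, 0.1632]
tool_rot: [3.141, -0.001, 3.139]
contact_force: [-0.5, 0.3, -2.8]
opening: 0.0228
```

jog_arm --deltas '[0, 0, -0.04, 0, 0, 0, 0, 0, -0.08, 0, 0, 0, 0, 0, -0.08, 0, 0, 0]'

```text
time: 18.98
tool_pos: [0.4976, -0.1754, 0.1553]
tool_rot: [3.141, -0.0, 3.139]
contact_force: [-0.4, -0.3, -1.2]
opening: 0.0229
```

jog_arm --deltas '[0, 0, -0.04, 0, 0, 0, 0, 0, -0.08, 0, 0, 0, 0, 0, -0.08, 0, 0, 0]'

```text
time: 19.23
tool_pos: [0.4972, -0.1754, 0.147]
tool_rot: [3.141, -0.001, 3.139]
contact_force: [-0.9, 0.6, -2.0]
opening: 0.023
```

jog_arm --deltas '[0, 0, -0.04, 0, 0, 0, 0, 0, -0.08, 0, 0, 0, 0, 0, -0.08, 0, 0, 0]'

```text
time: 19.48
tool_pos: [0.4966, -0.1751, 0.1387]
tool_rot: [3.14, -0.003, 3.139]
contact_force: [-2.4, 0.8, -3.3]
opening: 0.0222
```

jog_arm --deltas '[0, 0, -0.04, 0, 0, 0, 0, 0, -0.08, 0, 0, 0, 0, 0, -0.08, 0, 0, 0]'

```text
time: 19.73
tool_pos: [0.4973, -0.1752, 0.1307]
tool_rot: [3.141, -0.001, 3.139]
contact_force: [-0.1, -0.8, -3.3]
opening: 0.0223
```

jog_arm --deltas '[0, 0, -0.04, 0, 0, 0, 0, 0, -0.06, 0, 0, 0, 0, 0, -0.06, 0, 0, 0]'

```text
time: 19.98
tool_pos: [0.4974, -0.1753, 0.1253]
tool_rot: [3.141, -0.001, 3.139]
contact_force: [-1.0, -0.1, -3.7]
opening: 0.0224
```

```bash
cat > body.py <<'E'
from h import *
from scipy.optimize import brentq
np.set_printoptions(precision=4,suppress=True)
def body(f):
    im,p=snap('wrist',f)
    hsv=cv2.cvtColor(im,cv2.COLOR_BGR2HSV)
    m=((hsv[...,0]>18)&(hsv[...,0]<35)&(hsv[...,1]>110));m[:,:235]=0;m[:,310:]=0;m[:205]=0
    print(np.where(m.sum(1)>20)[0][[0,-1]])
    for y in list(range(226,300,12))+list(range(336,350,5)):
        c=np.where(m[y])[0]
        if len(c)<20: continue
        a,b=(c.min()-.5,y),(c.max()+.5,y)
        g=lambda z:np.linalg.norm(atz(p,a,z)-atz(p,b,z))-.024
        z=brentq(g,-.1,.3);print(y,c.min(),c.max(),(atz(p,a,z)+atz(p,b,z))/2)
E
python3 - <<'E'
from body import *
o=robot.observe();print(o['tool_pos'],o['tool_rot'],o['contact_force'],o['torque'])
body('w11')
im2,_=snap('scene','s11');im3,_=snap('top','t11')
# red gate pixel comparison, before/after
for f in('s10','s11','scene0','t10','t11','top0'):
    im=cv2.imread(f'pics/{f}_raw.png').astype(int)
    x0,x1,y0,y1=(270,320,215,250) if f[0]=='s' else (330,360,190,230)
    c=im[y0:y1,x0:x1];r=(c[...,2]>110)&(c[...,2]-c[...,1]>60)&(c[...,2]-c[...,0]>60)
    yy,xx=np.where(r);print(f,len(yy),(xx.min()+x0,xx.max()+x0,yy.min()+y0,yy.max()+y0) if len(yy) else '')
E
```

```text
[ 0.4974 -0.1753  0.1253] [ 3.1411 -0.0008  3.139 ] [-0.9979 -0.091  -3.7289] [ 0.1466 -0.0704  0.0207]
[213 374]
226 245 302 [ 0.4648 -0.1752  0.164 ]
238 247 301 [ 0.4723 -0.175   0.1582]
250 247 300 [ 0.4783 -0.1752  0.1572]
262 247 301 [ 0.4822 -0.175   0.1614]
274 246 301 [ 0.486  -0.1753  0.1655]
286 247 300 [ 0.4935 -0.1753  0.1623]
298 248 300 [ 0.5001 -0.1751  0.1615]
336 250 298 [ 0.5243 -0.1751  0.1565]
341 250 298 [ 0.5266 -0.1751  0.1573]
346 250 299 [ 0.5267 -0.1749  0.161 ]
s10 29 (np.int64(291), np.int64(299), np.int64(229), np.int64(233))
s11 53 (np.int64(280), np.int64(299), np.int64(223), np.int64(234))
scene0 59 (np.int64(279), np.int64(299), np.int64(223), np.int64(234))
t10 16 (np.int64(346), np.int64(348), np.int64(207), np.int64(214))
t11 16 (np.int64(346), np.int64(348), np.int64(207), np.int64(214))
top0 31 (np.int64(346), np.int64(348), np.int64(207), np.int64(221))
```

```bash
python3 - <<'E'
from h import *
from scipy.optimize import least_squares
np.set_printoptions(precision=4,suppress=True)
o=robot.observe();print(o['qpos'])
D=[([-1.311,.34274,1.52502,1.27538],[.20713,-.48195,.21013]),([.23392,.36805,1.4876,1.28616],[.50098,.19825,.20992]),
([.22185,.58693,1.72117,.83367],[.50024,.19112,.02078]),([-.21584,.51921,1.95044,.67172],[.45704,-.02208,.00238]),([-.48313,.35584,1.54264,1.24452],[.49631,-.17394,.19721]),(list(o['qpos'][[0,1,2,4]]),list(o['tool_pos']))]
def f(v):
    L1,L2,zz,yl,r0=v;R=[]
    for q,P in D:
        r=r0+L1*np.sin(q[1])+L2*np.sin(q[1]+q[2]);z=zz+L1*np.cos(q[1])+L2*np.cos(q[1]+q[2])
        R+=[np.cos(q[0])*r-np.sin(q[0])*yl-P[0],np.sin(q[0])*r+np.cos(q[0])*yl-P[1],z-P[2]]
    return np.array(R)
s=least_squares(f,[.6,.57,-.2,.1,0]);print(s.x,abs(s.fun).max())
L1,L2,zz,yl,r0=s.x
for Lt in(.2,.25,.3,.35):   # tool length from wrist joint 5 to TCP ; z0=zz+Lt
  for th in(.2,.4,.6,.8,1.0,1.57):
    B=np.array([.5735,-.175,.161]);T=B-.076*np.array([np.cos(th),0,np.sin(th)])+.038*np.array([np.sin(th),0,-np.cos(th)])
    W=T-Lt*np.array([np.sin(th),0,-np.cos(th)])
    r=np.sqrt(W[0]**2+W[1]**2-yl**2)-r0;z=W[2]-zz-Lt
    d=np.hypot(r,z);c3=(d*d-L1**2-L2**2)/2/L1/L2
    q3=np.arccos(c3);q2=np.arctan2(r,z)-np.arctan2(L2*np.sin(q3),L1+L2*c3)
    print(Lt,th,'q2 %.2f q3 %.2f q5 %.2f'%(q2,q3,np.pi-th-q2-q3))
E
```

```text
[-0.4843  0.4309  1.6403  0.0001  1.0702 -2.0526]
[ 0.3989  0.3753 -0.0557  0.0765  0.0264] 0.00674460135331395
0.2 0.2 q2 0.40 q3 1.76 q5 0.78
0.2 0.4 q2 0.38 q3 1.86 q5 0.50
0.2 0.6 q2 0.39 q3 1.95 q5 0.20
0.2 0.8 q2 0.43 q3 2.01 q5 -0.10
0.2 1.0 q2 0.49 q3 2.05 q5 -0.40
0.2 1.57 q2 0.76 q3 2.00 q5 -1.19
0.25 0.2 q2 0.38 q3 1.79 q5 0.77
0.25 0.4 q2 0.35 q3 1.92 q5 0.47
0.25 0.6 q2 0.36 q3 2.04 q5 0.15
0.25 0.8 q2 0.41 q3 2.12 q5 -0.18
0.25 1.0 q2 0.49 q3 2.17 q5 -0.53
0.25 1.57 q2 0.86 q3 2.11 q5 -1.39
0.3 0.2 q2 0.36 q3 1.82 q5 0.76
0.3 0.4 q2 0.32 q3 1.98 q5 0.44
0.3 0.6 q2 0.33 q3 2.12 q5 0.10
0.3 0.8 q2 0.39 q3 2.22 q5 -0.27
0.3 1.0 q2 0.51 q3 2.28 q5 -0.65
0.3 1.57 q2 1.00 q3 2.18 q5 -1.60
0.35 0.2 q2 0.34 q3 1.85 q5 0.75
0.35 0.4 q2 0.29 q3 2.04 q5 0.41
0.35 0.6 q2 0.30 q3 2.20 q5 0.05
0.35 0.8 q2 0.39 q3 2.32 q5 -0.36
0.35 1.0 q2 0.56 q3 2.38 q5 -0.80
0.35 1.57 q2 1.17 q3 2.21 q5 -1.81
```

jog_arm --deltas '[0.042, 0, -0.079, 0, -0.064, 0, 0.091, 0, -0.153, 0, -0.127, 0, 0.146, 0, -0.223, 0, -0.191, 0, 0.208, 0, -0.286, 0, -0.255, 0, 0.208, 0, -0.286, 0, -0.255, 0]'

```text
time: 20.55
tool_pos: [0.5163, -0.1746, 0.0959]
tool_rot: [3.138, 0.401, 3.136]
contact_force: [-0.2, 0.7, -3.2]
opening: 0.0225
```

jog_arm --deltas '[0, 0, 0, 0, 0, 0, 0, 0, 0, 0, 0, 0]'

```text
time: 20.72
tool_pos: [0.519, -0.176, 0.098]
tool_rot: [3.141, 0.399, 3.139]
contact_force: [0.4, -0.4, -2.1]
opening: 0.0224
```

```bash
python3 - <<'E'
from body import *
o=robot.observe();print(o['qpos'],o['tool_pos'],o['tool_rot'],o['contact_force'],o['torque'],o['opening'])
E
```

```text
[-0.6044  0.3507  1.9695  0.4506  0.5315 -2.53  ] [ 0.519 -0.176  0.098] [3.1409 0.3995 3.1389] [ 0.377  -0.4199 -2.0626] [ 0.1033  0.3088 -0.0009] 0.02237840513048859
```

jog_arm --deltas '[0.05, 0, -0.038, 0, -0.048, 0, 0.103, 0, -0.075, 0, -0.0955, 0, 0.103, 0, -0.075, 0, -0.0955, 0]'

```text
time: 20.97
tool_pos: [0.5304, -0.1754, 0.0906]
tool_rot: [3.14, 0.553, 3.141]
contact_force: [0.7, 1.0, -2.6]
opening: 0.0226
```

jog_arm --deltas '[0, 0, 0, 0, 0, 0, 0, 0, 0, 0, 0, 0]' --newtons 5

```text
time: 21.13
tool_pos: [0.5295, -0.1754, 0.0901]
tool_rot: [3.139, 0.55, 3.139]
contact_force: [1.3, -0.4, -3.8]
opening: 0.0238
```

jog_arm --deltas '[0.03, 0, -0.037, 0, 0, 0, 0.06, 0, -0.076, 0, 0, 0, 0.092, 0, -0.121, 0, 0, 0, 0.092, 0, -0.121, 0, 0, 0]'

```text
time: 21.47
tool_pos: [0.5388, -0.1754, 0.0771]
tool_rot: [3.14, 0.55, 3.139]
contact_force: [-0.0, 0.3, -2.8]
opening: 0.0239
```

```bash
python3 - <<'E'
from body import *
o=robot.observe();print(o['qpos'],o['tool_pos'],o['tool_rot'],o['contact_force'],o['torque'],o['opening'])
im,p=snap('scene','s12')
im=im.astype(int);c=im[215:250,270:320];r=(c[...,2]>110)&(c[...,2]-c[...,1]>60)&(c[...,2]-c[...,0]>60)
yy,xx=np.where(r);print(len(yy),xx.min()+270,xx.max()+270,yy.min()+215,yy.max()+215)
E
```

```text
[-0.6394  0.4027  2.0709  1.0044  0.3794 -3.1041] [ 0.5388 -0.1754  0.0771] [3.1396 0.5503 3.139 ] [-0.0349  0.3282 -2.8359] [ 0.0661  0.3473 -0.0363] 0.023858457299947428
53 279 299 223 234
```

jog_arm --deltas '[0, 0, 0, 0, 0, 0, 0, 0, 0, 0, 0, 0, 0, 0, 0, 0, 0, 0, 0, 0, 0, 0, 0, 0, 0, 0, 0, 0, 0, 0]' --claw 0.6

```text
time: 21.93
tool_pos: [0.5381, -0.1756, 0.078]
tool_rot: [3.14, 0.551, 3.139]
contact_force: [0.2, 0.7, -0.7]
opening: 0.052
```

jog_arm --deltas '[-0.15, 0, 0.05, 0, 0.02, 0, -0.4, 0, 0.1, 0, 0.06, 0, -0.7, 0, 0.2, 0, 0.12, 0, -0.95, 0, 0.3, 0, 0.18, 0, -0.95, 0, 0.3, 0, 0.18, 0]'

```text
time: 22.35
tool_pos: [0.4415, -0.1766, 0.1094]
tool_rot: [-3.139, 0.264, 3.139]
contact_force: [1.5, 0.6, -0.7]
opening: 0.055
```

```bash
python3 - <<'E'
from body import *
o=robot.observe();print(o['qpos'],o['tool_pos'],o['tool_rot'],o['contact_force'],o['opening'])
E
```

```text
[-0.6542  0.2563  2.0171  0.2539  0.6707 -2.4054] [ 0.4415 -0.1766  0.1094] [-3.139   0.264   3.1387] [ 1.4707  0.6462 -0.7333] 0.05502477536901194
```

jog_arm --deltas '[-0.2, 0.2, 0.3, 0, 0.04, 0, -0.4, 0.5, 0.6, 0, 0.08, 0, -0.5, 0.8, 0.9, 0, 0.12, 0, -0.5, 0.9, 0.9, 0, 0.16, 0, -0.5, 0.9, 0.9, 0, 0.16, 0]'

```text
time: 22.77
tool_pos: [0.3947, -0.084, 0.2002]
tool_rot: [-3.14, 0.02, -3.141]
contact_force: [0.5, -0.3, -0.5]
opening: 0.0553
```

```bash
python3 - <<'E'
from h import *
print(robot.observe()['tool_pos'])
for i in range(80):
    im=robot.read_camera('scene')[:,:,::-1].copy()
    if i%4 and i<76: continue
    h=cv2.cvtColor(im,cv2.COLOR_BGR2HSV)[225:310,250:320]
    m=(h[...,0]>15)&(h[...,0]<38)&(h[...,1]>90)
    ys,xs=np.where(m)
    if len(ys)>20:
        (a,b),ax=cv2.PCACompute(np.c_[xs,ys].astype(np.float32),mean=None)[0][0],cv2.PCACompute(np.c_[xs,ys].astype(np.float32),mean=None)[1][0]
        print(round(robot.observe()['time'],2),len(ys),round(a+250,1),round(b+225,1),ax.round(2))
    else: print(len(ys))
cv2.imwrite('pics/s13.png',im)
a=cv2.resize(im[200:320,220:340],(600,600),interpolation=cv2.INTER_CUBIC);cv2.imwrite('pics/s13_v.png',a)
E
```

```text
[ 0.39470229 -0.08400466  0.20018411]
22.82 387 273.8 250.5 [0.71 0.71]
23.02 390 273.7 250.6 [0.7  0.71]
23.22 387 273.7 250.5 [0.71 0.71]
23.42 388 273.8 250.6 [0.71 0.71]
23.62 388 273.9 250.7 [0.71 0.71]
23.82 392 273.9 250.7 [0.71 0.71]
24.02 391 273.8 250.5 [0.71 0.71]
24.22 388 273.8 250.6 [0.71 0.71]
24.42 388 273.7 250.5 [0.71 0.71]
24.62 385 273.7 250.6 [0.71 0.71]
24.82 391 273.8 250.5 [0.71 0.71]
25.02 389 273.9 250.4 [0.71 0.71]
25.22 396 274.0 250.7 [0.71 0.71]
25.42 390 274.0 250.7 [0.7  0.71]
25.62 392 273.6 250.4 [0.71 0.71]
25.82 391 273.8 250.4 [0.71 0.71]
26.02 387 273.7 250.3 [0.71 0.71]
26.22 386 273.7 250.7 [0.71 0.71]
26.42 393 274.1 250.6 [0.7  0.71]
26.62 389 273.8 250.6 [0.71 0.71]
26.67 392 273.7 250.6 [0.71 0.71]
26.72 391 273.7 250.5 [0.71 0.71]
26.77 383 273.7 250.5 [0.71 0.71]
```

```bash
python3 - <<'E'
from h import *
np.set_printoptions(precision=3,suppress=True)
S=load('scene0')
a=cv2.imread('pics/s13.png').astype(int);b=cv2.imread('pics/scene0_raw.png').astype(int)
d=(abs(a-b).sum(2)>70)[200:330,240:340]
for y in range(0,130,2): print(y+200,''.join('#' if v else '.' for v in d[y,::1]))
for th in(0,.75,1.57):
    B=np.array([.5735,-.175,.158]);e=np.array([np.cos(th),0,np.sin(th)])
    print(th,[proj(S,B-k*e) for k in(0,.048,.08,.112)])
E
```

```text
200 ....................................................................................................
202 ....................................................................................................
204 ....................................................................................................
206 ....................................................................................................
208 ....................................................................................................
210 ....................................................................................................
212 ....................................................................................................
214 ....................................................................................................
216 ....................................................................................................
218 ....................................................................................................
220 ..............................................
[... 5363 characters left out ...]
..............................................
324 ....................................................................................................
326 ....................................................................................................
328 ....................................................................................................
0 [array([288.38 , 246.688]), array([269.862, 252.772]), array([257.22 , 256.915]), array([244.343, 261.129])]
0.75 [array([288.38 , 246.688]), array([274.831, 261.684]), array([265.892, 271.565]), array([257.034, 281.347])]
1.57 [array([288.38 , 246.688]), array([287.969, 262.018]), array([287.704, 271.831]), array([287.446, 281.333])]
```

View pics/s13_v.png

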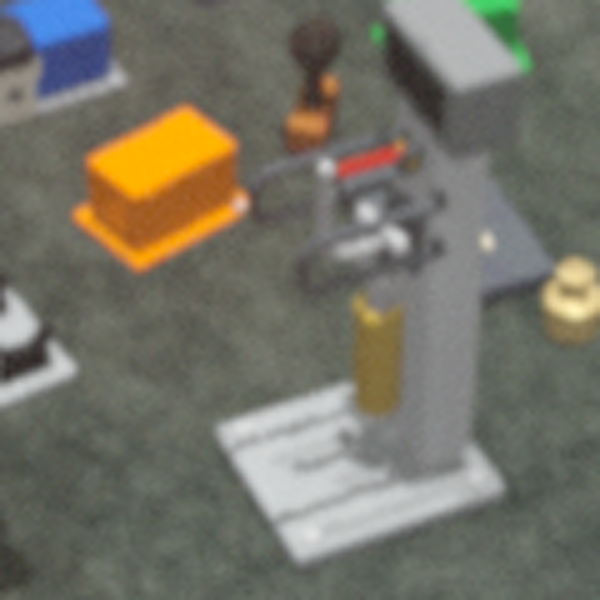

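```bash
python3 - <<'E'
from h import *
for i in range(16):
    im=robot.read_camera('scene')[:,:,::-1].copy()
    h=cv2.cvtColor(im,cv2.COLOR_BGR2HSV)[255:286,282:312]
    m=(h[...,0]>15)&(h[...,0]<38)&(h[...,1]>90);ys,xs=np.where(m)
    if i%3==0:
        t=ys<np.median(ys);print(len(ys),(xs[t].mean()+282).round(2),(xs[~t].mean()+282).round(2),(ys.mean()+255).round(2))
print(robot.observe()['time'],robot.hand_in())
E
```

```text
174 294.74 295.06 270.81
172 294.74 295.05 270.86
173 294.74 295.12 270.86
175 294.7 295.04 270.77
172 294.74 295.09 270.82
173 294.74 295.0 270.77
the job is handed in; nothing more can be done
27.5667 None
```

I handed the job in at 27.6 s. The check weight hangs still and upright from the scale's snap hook with the red gate shut above the eye's bar.

I pulled the weight out of the blue sheath by its eye and seated it in the cradle saddles. I let go, took it again by the brass body and pushed the bar down past the gate. Then I tilted it, let it down and moved the arm clear.

**Last checks**
- **Weight:** the final picture shows it hanging eye up under the hook. Over the last 0.8 s its image position stayed within about 0.1 px, and its axis looked vertical.
- **Gate:** its red pixels match those of the empty shut hook, so I take it as shut. The force during the push dropped by about 2 N and came back, as expected when the bar slips past.
- **Bar position:** it has slid to the inner end of the hook, at about stand x = +9 mm. That is inside the allowed range, but the brass body hangs within a millimetre or so of the column and may touch it. I could not check this closely.
- **Bystanders:** the arm never went near the stapler, the stamp or the two loose weights. I did not measure their positions at the end.

**What disagreed or went wrong**
- **Fingertips:** they stood about 14 mm behind the TCP, not 11 mm ahead of it as the text says. The first grasp of the eye therefore closed on nothing just above it, and I set the later heights from what I measured.
- **Body grip:** I redid it once, about 4 mm lower, because the first one pushed the tool upward.
- **Last joint:** it came very close to its limit during the tilt (-3.104 against -3.11).

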